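Clear a teaching-lab bench into an interlocked drawer chest

TASK

First swing the lamp arm off the drawers until its head stands over the middle of the test-tube rack. Then put the wooden tube holders into the open left drawer and push that fully home - the chest lets only one drawer out at a time - pull out the right drawer, put the slide boxes in it and push it fully home too. Leave the lamp over the rack, and do not knock over the bottles or press hard on the glass in the rack.

Things in the scene. Friction and masses are not known exactly. Their poses are not given: they have to be found in the camera images.
- lamp (a joint): hinge of the lamp arm (rad), on the upright post of the chest; 0 = the arm points out of the chest's front towards the robot, growing as the head swings to the left (+y) seen from the robot; range -1.0 to 1.5; stiff, it stays where left (about 1.5 N at the head moves it)
- lamp_knob (a point): centre of the black upright round knob on top of the lamp head, 22 mm in diameter and 45 mm tall (this point is 21 mm below its top); the round white head below it is 90 mm across, its flat underside 58 mm below this point; the head's centre is on the knob's axis, 200 mm from the hinge; to be gripped from above; it may turn between the fingers
- lamp_hinge (a point): point on the lamp arm's vertical hinge axis, at the height of lamp_knob
- rack_mid (a point): middle of the wooden test-tube rack (fixed to the bench), 85 mm above the bench; the rack is 66 mm (its x) by 170 mm (its y), with four glass tubes standing up to 158 mm above the bench
- drawer_left (a joint): left (+y) drawer of the grey chest: 0 = shut, grows as it is pulled out towards the robot along the chest's -x, to 0.165 m; starts 0.14 m or more open. Interlock: while either drawer is out by more than about 10 mm the other cannot be pulled out; about 2 N moves a free drawer
- drawer_right (a joint): right (-y) drawer, as drawer_left; starts shut and locked by the open left drawer
- drawer_left_handle (a point): middle of the left drawer's steel bar handle: bar about 10 mm thick and 110 mm long along y, its centre 35 mm in front of the drawer's front and 97 mm above the bench, 27 mm below the chest's top; can be pinched from above; axes: -x is the way the drawer opens, y along the bar
- drawer_right_handle (a point): the same for the right drawer
- drawer_left_in (a point): point on the left drawer's inner floor, 20 mm above the bench, midway between the side walls; inner face of the front at x = -0.040 of this frame (x to the rear), rear wall at 0.160; 192 mm wide (y) inside; sides and rear 40 mm above the floor, front 90 mm; only the part pulled out is open above, the rest is under the chest's top, 124 mm above the bench, with 92 mm of height inside
- drawer_right_in (a point): the same for the right drawer
- holder1_c (a point): centre of a wooden test-tube holder (None if absent): a bar of two pale slats 150 mm (x) by 22 mm (y) by 24 mm high (z), lying on the bench in front of the right drawer; 60 g
- holder2_c (a point): centre of a wooden test-tube holder (None if absent): a bar of two pale slats 150 mm (x) by 22 mm (y) by 24 mm high (z), lying on the bench in front of the right drawer; 60 g
- box1_c (a point): centre of a white plastic microscope-slide box with grey lid, always shut (None if absent): 75 mm (x) by 34 mm (y) by 32 mm high (z), on the bench to the left of the drawers; about 70 g
- box2_c (a point): centre of a white plastic microscope-slide box with grey lid, always shut (None if absent): 75 mm (x) by 34 mm (y) by 32 mm high (z), on the bench to the left of the drawers; about 70 g
- box3_c (a point): centre of a white plastic microscope-slide box with grey lid, always shut (None if absent): 75 mm (x) by 34 mm (y) by 32 mm high (z), on the bench to the left of the drawers; about 70 g
- dropper: bystander: small brown bottle, 34 mm across and 62 mm tall, among the slide boxes; origin at the middle of its underside, z up
- wash: bystander: white bottle, 60 mm across, 150 mm tall, at the right; origin as dropper
- rack: the test-tube rack itself (fixed), origin under its middle at the bench

How it is judged:
By the outcome, as a careful person would: the job done as asked, in the order asked, and still so for the second after the job is handed in, with the robot touching nothing.
Of holder1, holder2 only 1 to 2 are there at a start; the rules pass over those that are not, and their reading is None.
Of box1, box2, box3 only 2 to 3 are there at a start; the rules pass over those that are not, and their reading is None.
At some moment in a run one of holder1, holder2, box1, box2, box3 may be knocked a few centimetres aside while the robot is not near it.
Once in a run the grip may slacken for a moment while it holds something.
It also fails if it takes over 210 s, if anything falls off the work surface, if the arm or the gripper's body presses on something with over 40 N, if the wrist force passes 120 N, or if a joint passes its speed limit or range.

ROBOT

A 7-joint arm with a two-finger parallel gripper is mounted at the origin on the work surface. World frame = base frame: x ahead of the robot, y to its left, z up, the work surface at z = 0. Lengths are in m, angles in rad, forces in N, time in s.
With the tool pointing down it reaches from about 0.4 to 0.85 m from the base axis. Payload 10.4 kg.
Tool frame: the origin (TCP) lies between the finger pads; the fingertips stand 8 mm ahead of it and the grasp point (between the pads) lies 11 mm behind it; z points along the fingers, x is the direction in which the jaws open and shut, and the axes are right-handed (so a half turn about z gives the same grasp; the last joint's range is limited). The gripper opens to 87 mm and grips with 3 to 60 N. Pads are 19 mm wide; open, the fingers measure 117 mm over their backs; the gripper's body (75 mm by 190 mm) begins 51 mm behind the grasp point.
Start: joints at [-1.128, 0.332, -0.065, 1.46, 0.022, 1.35, -0.088], TCP at [0.281, 0.558, 0.231] pointing down, gripper open.
Joint ranges: [-2.6, 2.6], [-0.5, 2.12], [-1.47, 1.34], [0.16, 2.42], [-1.27, 4.41], [0.06, 2.06], [-2.6, 2.6]. Speed limits (rad/s): [2.22, 2.22, 2.79, 2.79, 3.14, 3.14, 3.14].

INTERFACE

Orientations are given as a unit quaternion [x, y, z, w].
In Python, from bench import r, viewer gives the robot as it stands.
- The arm moves only by the tool apply_moves, never from a script. Its argument "increments" is a list of rows, each an object with "grip": the closure in counts, from 0 (fully open) to 255 (shut); "xyz": the shift along the tool's x, y, z in mm, a list of three; "rotation": the turn, a rotation vector about the tool's x, y, z in degrees, a list of three. A call has 1 to 5 rows; each row is the pose to reach, as a shift and turn from the pose measured when the call began, along the tool's axes at that moment; what a row does not reach only later rows make up. A row lasts 1/8 s, in which the tool goes at most 62.5 mm and 10.7 degrees, less where a joint would pass 70% of its speed; a pose out of reach is approached as far as the arm can. A call with a gripper value outside its range is refused whole. The fingers move at their own pace and stop on an object; "squeeze" is the grip in N (left out, the last holds). Time passes only in rows, so rows that repeat a pose let the fingers close. It gives the time, the measured TCP pose, the force and the opening at its end, in the units of the state.
- r.read_state(): the state, without advancing time (a new reading comes with each control period).
- viewer.camera(name): name is "scene" or "top" or "wrist"; returns a dict with "img" (400x640x3 uint8, blue, green, red), "range_z" (400x640 float32, m along the optical axis (not along the pixel's ray), 0 where there is no reading), "vertical_fov" (degrees; the focal length in pixels is half the picture's height over the tangent of half this angle, whatever the lens; pixels are square), "cx", "cy" (the principal point, pixels), "rvec" (rotation vector, rad) and "tvec" (3), from world to camera coordinates, as OpenCV has them. Camera axes: x right, y down, z forward; pixel columns grow to the right and rows downward; lengths in m; the calibration is good to about 2 mm. A picture is of the moment at which its call begins.
- r.close_job(): hands the job in, once; it reports no verdict.
The state is a dict: "time": time; "joint_positions": joint angles; "joint_vel": joint speeds; "joint_torque": joint torques, N m; "ee_pos": TCP position; "eef_rot": TCP orientation; "ft_force": force on the tool from outside, world axes, zero at the start; "torque": the same for the moment, N m; "width": finger opening in m.
Only numpy, scipy, OpenCV 4.12 (cv2) and the standard library are available. Lean on these libraries where they do the work, as an engineer would, in place of code of your own. Each camera call takes 0.05 s, during which the arm holds its last target.

## Working session

There is one attempt and no reset: what is moved stays moved. The work goes in short steps, Python scripts to look and compute and a tool call to move; the robot and the scene stay as the last step left them, time stands still between calls to the robot, and variables do not carry over. Pictures are saved under pics/ and viewed, and the job is handed in when it is done.

Besides the shell and the picture viewer there is one more tool, called after ">>>" in YAML: its name, and indented under it one key for each argument. apply_moves: Moves the arm, as the interface text tells. Its arguments: {"type":"object","properties":{"increments":{"type":"array","items":{"type":"object","properties":{"grip":{"type":"number"},"xyz":{"type":"array","items":{"type":"number"}},"rotation":{"type":"array","items":{"type":"number"}}}}},"squeeze":{"type":"number"}},"required":["increments"]}

```bash
ls; mkdir -p pics; cat > h.py <<'E'
import numpy as np, cv2
from bench import r, viewer
from scipy.spatial.transform import Rotation as R
def cam(n):
    c=viewer.camera(n); c['f']=200/np.tan(np.radians(c['vertical_fov'])/2)
    c['Rm']=cv2.Rodrigues(np.array(c['rvec'],float))[0]; c['t']=np.array(c['tvec'],float).ravel(); return c
def ray(c,u,v):
    d=np.array([(u-c['cx'])/c['f'],(v-c['cy'])/c['f'],1.]); return -c['Rm'].T@c['t'], c['Rm'].T@d
def onz(c,u,v,z):
    o,d=ray(c,u,v); return o+d*(z-o[2])/d[2]
def dep(c,u,v):
    o,d=ray(c,u,v); return o+d*c['range_z'][int(v),int(u)]
def proj(c,p):
    q=c['Rm']@np.array(p,float)+c['t']; return c['f']*q[:2]/q[2]+[c['cx'],c['cy']]
def cloud(c):
    v,u=np.mgrid[0:400,0:640]; z=c['range_z']
    P=np.stack([(u-c['cx'])/c['f']*z,(v-c['cy'])/c['f']*z,z],-1)
    W=(P-c['t'])@c['Rm']; W[z<=0]=np.nan; return W
def st():
    s=r.read_state(); print({k:np.round(s[k],3).tolist() for k in ('time','ee_pos','eef_rot','ft_force','width','joint_positions')})
    Rm=R.from_quat(s['eef_rot']).as_matrix(); return np.array(s['ee_pos']),Rm
def rel(target,yaw=None):
    """tool shift (mm) to reach world target; optional"""
    p,Rm=st(); print('shift mm',np.round(Rm.T@(np.array(target)-p)*1000,1).tolist(),'tool x',np.round(Rm[:,0],3),'z',np.round(Rm[:,2],3))
E
python3 - <<'E'
from h import *
print(st())
for n in ('scene','top','wrist'):
    c=cam(n); cv2.imwrite(f'pics/a_{n}.png',c['img']); print(n,c['f'],c['cx'],c['cy'],-c['Rm'].T@c['t'],c['Rm'].tolist())
E
```

```text
pics
{'time': 0.0, 'ee_pos': [0.281, 0.558, 0.23], 'eef_rot': [0.851, 0.525, -0.001, 0.0], 'ft_force': [0.216, -0.067, -0.57], 'width': 0.087, 'joint_positions': [-1.128, 0.333, -0.065, 1.461, 0.022, 1.35, -0.088]}
(array([0.28051634, 0.55808379, 0.22973977]), array([[ 4.49085732e-01,  8.93488468e-01, -6.02459560e-04],
       [ 8.93487525e-01, -4.49086134e-01, -1.29878931e-03],
       [-1.43100950e-03,  4.49776456e-05, -9.99998975e-01]]))
scene 383.8732756752692 325.83094372822 199.85618339586398 [1.26919094 0.39396081 0.88342698] [[-0.5603842765305556, 0.8282190835037032, -0.0047552431705944476], [0.5553252364978462, 0.37146855428827086, -0.7440598059857775], [-0.6144781072796142, -0.41960012261112056, -0.6680960954674077]]
top 439.61506350756827 320.6320611088877 201.49116053607392 [ 0.50147532 -0.04810817  1.79697122] [[0.008907079244768967, -0.9998953145487381, 0.011402801533278207], [-0.9983764085662785, -0.009533967207959404, -0.056157370732406356], [0.0562602058086067, -0.010884089891096935, -0.9983568128828568]]
wrist 278.0506575362804 318.82591250156196 199.336076631664 [0.20689988 0.5963947  0.38342518] [[0.4499632579971906, 0.8930462762980855, -0.0011894715956528024], [0.8519388008290723, -0.4288509546888801, 0.30047818274270466], [0.2678308161778171, -0.1362174990688034, -0.9537879464812736]]
```

View pics/a_scene.png

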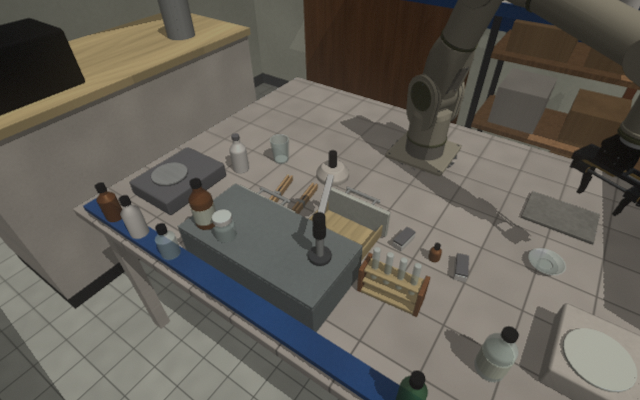

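View pics/a_top.png

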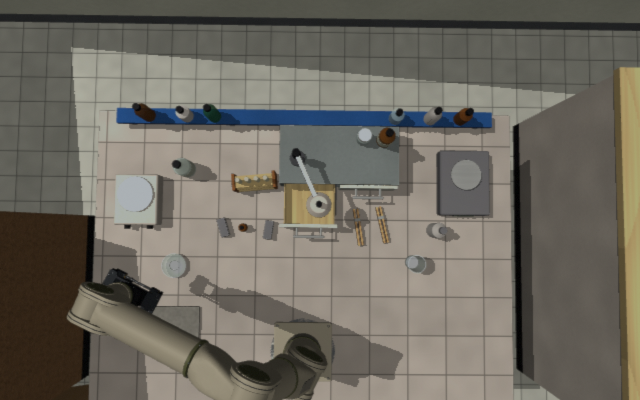

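View pics/a_wrist.png

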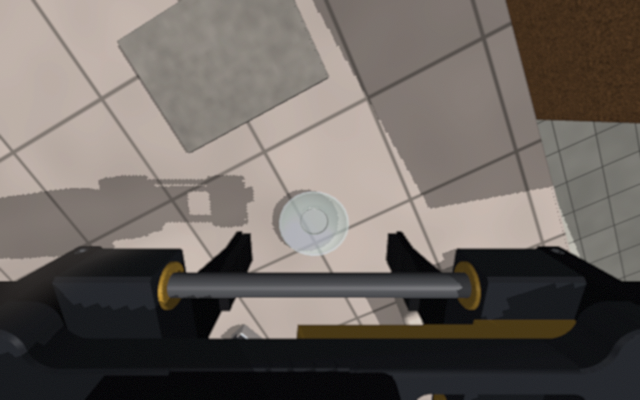

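The top view shows the lamp head at (319,203), the hinge post at (296,155), and the rack at (254,182). Two boxes are at (224,227) and (269,230) with the dropper at (243,228) between them. Two holders are at (358,227) and (382,225), and the left drawer is open. Next I'll measure.

```bash
python3 - <<'E'
from h import *
c=cam('top'); W=cloud(c)
crop=cv2.resize(c['img'][110:260,200:420],None,fx=3.6,fy=3.6,interpolation=cv2.INTER_CUBIC); cv2.imwrite('pics/b_top.png',crop)
s=cam('scene'); cv2.imwrite('pics/b_scene.png',cv2.resize(s['img'][130:330,170:490],None,fx=2.5,fy=2.5,interpolation=cv2.INTER_CUBIC))
Ws=cloud(s)
for n,M in (('top',W),('scene',Ws)):
  # bench height check
  print(n,'valid',np.isfinite(M[...,2]).mean())
  for nm,(x0,x1,y0,y1,z0,z1) in dict(boxes=(0.3,.56,.0,.5,.02,.05),drop=(.35,.55,.1,.35,.052,.075),hold=(.35,.6,-.4,-.1,.012,.035),knob=(.4,.75,-.2,.2,.28,.6)).items():
    m=(M[...,0]>x0)&(M[...,0]<x1)&(M[...,1]>y0)&(M[...,1]<y1)&(M[...,2]>z0)&(M[...,2]<z1)
    k,l,stt,ce=cv2.connectedComponentsWithStats(m.astype(np.uint8))
    for i in range(1,k):
      if stt[i,4]>6:
        p=M[l==i]; print(nm,stt[i,4],'med',np.round(np.median(p,0),3),'min',np.round(p.min(0),3),'max',np.round(p.max(0),3))
for q in [(319,203),(296,155),(330,160),(254,182),(340,155),(315,236),(300,226)]:
  print(q,np.round(dep(c,*q),3))
E
```

```text
top valid 0.9959765625
boxes 106 med [0.537 0.039 0.022] min [0.513 0.003 0.02 ] max [0.558 0.076 0.029]
boxes 167 med [0.495 0.324 0.032] min [0.459 0.299 0.021] max [0.531 0.35  0.041]
boxes 157 med [0.489 0.143 0.032] min [0.449 0.123 0.021] max [0.525 0.162 0.042]
boxes 39 med [0.496 0.241 0.039] min [0.48  0.23  0.022] max [0.512 0.262 0.049]
drop 19 med [0.496 0.246 0.06 ] min [0.488 0.235 0.053] max [0.504 0.254 0.068]
hold 68 med [ 0.547 -0.11   0.021] min [ 0.515 -0.114  0.012] max [ 0.6   -0.102  0.03 ]
hold 180 med [ 0.513 -0.315  0.023] min [ 0.436 -0.34   0.012] max [ 0.586 -0.289  0.034]
hold 172 med [ 0.504 -0.219  0.023] min [ 0.427 -0.239  0.012] max [ 0.573 -0.199  0.033]
knob 33 med [ 0.577 -0.056  0.311] min [ 0.568 -0.066  0.281] max [ 0.587 -0.049  0.32 ]
scene valid 0.995953125
boxes 203 med [0.511 0.036 0.027] min [0.506 0.    0.02 ] max [0.56  0.068 0.05 ]
boxes 84 med [0.512 0.079 0.036] min [0.495 0.077 0.02 ] max [0.559 0.093 0.05 ]
boxes 243 med [0.492 0.144 0.032] min [0.448 0.121 0.02 ] max [0.525 0.163 0.036]
boxes 15 med [0.548 0.006 0.021] min [0.537
[... 258 characters left out ...]
max [0.503 0.253 0.065]
hold 157 med [ 0.491 -0.319  0.023] min [ 0.434 -0.342  0.013] max [ 0.544 -0.299  0.028]
hold 248 med [ 0.507 -0.216  0.023] min [ 0.424 -0.24   0.012] max [ 0.574 -0.198  0.028]
hold 34 med [ 0.567 -0.303  0.023] min [ 0.553 -0.313  0.012] max [ 0.579 -0.291  0.027]
hold 62 med [ 0.521 -0.11   0.021] min [ 0.507 -0.12   0.017] max [ 0.55  -0.1    0.035]
knob 112 med [ 0.582 -0.054  0.3  ] min [ 0.566 -0.069  0.28 ] max [ 0.589 -0.047  0.312]
(319, 203) [ 0.58  -0.059  0.312]
(296, 155) [0.75  0.023 0.269]
(330, 160) [ 0.756 -0.101  0.122]
(254, 182) [0.672 0.194 0.086]
(340, 155) [ 0.775 -0.139  0.127]
(315, 236) [ 0.464 -0.046  0.107]
(300, 226) [0.502 0.012 0.11 ]
```

View pics/b_top.png

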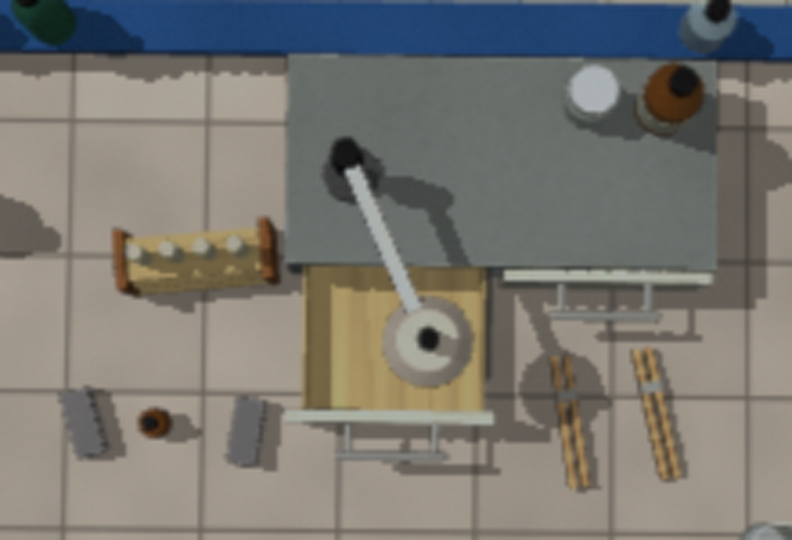

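View pics/b_scene.png

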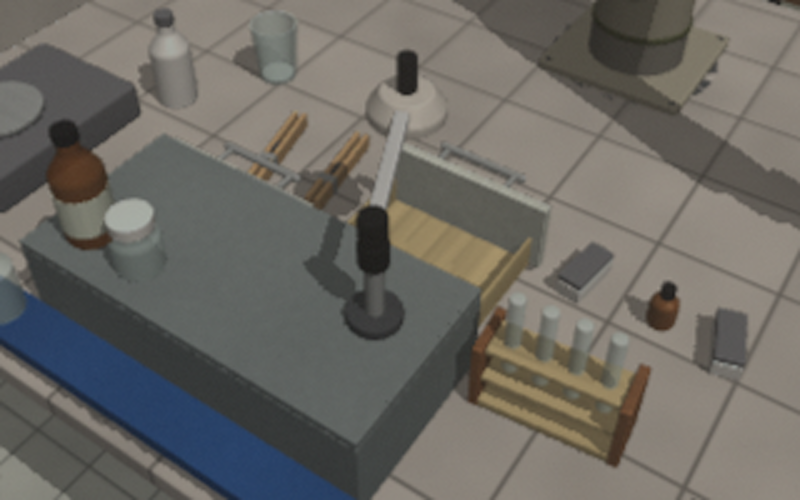

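```bash
python3 - <<'E'
from h import *
for n in ('top','scene'):
  c=cam(n); M=cloud(c); hsv=cv2.cvtColor(c['img'],cv2.COLOR_BGR2HSV)
  def sel(x0,x1,y0,y1,z0,z1): return (M[...,0]>x0)&(M[...,0]<x1)&(M[...,1]>y0)&(M[...,1]<y1)&(M[...,2]>z0)&(M[...,2]<z1)
  def rep(nm,m):
    p=M[m]; print(n,nm,len(p),'mid',np.round((p.min(0)+p.max(0))/2,4),'med',np.round(np.median(p,0),4),'min',np.round(p.min(0),3),'max',np.round(p.max(0),3))
  rep('hingecap',sel(.6,.95,-.05,.1,.27,.45)&(hsv[...,2]<70))
  rep('hinge hi',sel(.7,.85,-.05,.1,.285,.45))
  rep('post',sel(.7,.95,-.05,.1,.14,.22))
  rep('knob',sel(.53,.63,-.12,0,.283,.4))
  rep('head',sel(.5,.66,-.14,.03,.225,.275))
  rep('rack',sel(.55,.78,.09,.32,.07,.1))
  rep('tubes',sel(.55,.78,.09,.32,.13,.17))
  rep('handleL',sel(.4,.53,-.11,.1,.085,.104))
  rep('handleR',sel(.55,.68,-.3,-.12,.085,.104))
  rep('frontL',sel(.48,.56,-.15,.12,.105,.118))
  rep('frontR',sel(.58,.7,-.35,-.12,.105,.118))
  rep('chesttop',sel(.55,1.1,-.5,.1,.119,.128))
  for nm,m in (('top',sel(.55,1.1,-.5,.1,.118,.13)),('frontL',sel(.48,.56,-.15,.12,.1,.118)),('rackb',sel(.55,.78,.09,.32,.07,.1))):
    rr=cv2.minAreaRect(M[m][:,:2].astype(np.float32)); print(nm,rr)
  for nm,m in (('h1',sel(.35,.62,-.27,-.15,.012,.035)),('h2',sel(.35,.62,-.37,-.28,.012,.035)),('b1',sel(.4,.6,.27,.4,.02,.045)),('b2',sel(.4,.6,.105,.18,.02,.045))):
    rr=cv2.minAreaRect(M[m][:,:2].astype(np.float32)); print(nm,np.round(rr[0],4),np.round(rr[1],4),rr[2],np.round(np.percentile(M[m][:,2],90),3))
E
```

```text
top hingecap 28 mid [0.761  0.0246 0.2734] med [0.7596 0.0263 0.2733] min [0.749 0.012 0.27 ] max [0.773 0.037 0.277]Traceback (most recent call last):
  File "<stdin>", line 8, in <module>
  File "<stdin>", line 6, in rep
    return umr_minimum(a, axis, None, out, keepdims, initial, where)
ValueError: zero-size array to reduction operation minimum which has no identity
```

```bash
cat > m.py <<'E'
from h import *
for n in ('top','scene'):
  c=cam(n); M=cloud(c); hsv=cv2.cvtColor(c['img'],cv2.COLOR_BGR2HSV)
  def sel(x0,x1,y0,y1,z0,z1): return (M[...,0]>x0)&(M[...,0]<x1)&(M[...,1]>y0)&(M[...,1]<y1)&(M[...,2]>z0)&(M[...,2]<z1)
  def rep(nm,m):
    p=M[m]
    if len(p)<3: return
    print(n,nm,len(p),'mid',np.round((p.min(0)+p.max(0))/2,4),'med',np.round(np.median(p,0),4),'min',np.round(p.min(0),3),'max',np.round(p.max(0),3))
  rep('hingecap',sel(.6,.95,-.05,.1,.23,.45)&(hsv[...,2]<70))
  rep('post',sel(.7,.95,-.05,.1,.14,.22))
  rep('knob',sel(.53,.63,-.12,0,.283,.4))
  rep('head',sel(.5,.66,-.14,.03,.225,.275))
  rep('rack',sel(.55,.78,.09,.32,.07,.1))
  rep('tubes',sel(.55,.78,.09,.32,.13,.17))
  rep('handleL',sel(.4,.53,-.11,.1,.085,.104))
  rep('handleR',sel(.55,.68,-.3,-.12,.085,.104))
  rep('frontL',sel(.48,.56,-.15,.12,.105,.118))
  rep('frontR',sel(.58,.7,-.35,-.12,.105,.118))
  rep('chesttop',sel(.55,1.1,-.5,.1,.119,.128))
  for nm,m in (('top',sel(.55,1.1,-.5,.1,.118,.13)),('frontL',sel(.48,.56,-.15,.12,.1,.118)),('rackb',sel(.55,.78,.09,.32,.07,.1)),('h1',sel(.35,.62,-.27,-.15,.012,.035)),('h2',sel(.35,.62,-.37,-.28,.012,.035)),('b1',sel(.4,.6,.27,.4,.02,.045)),('b2',sel(.4,.6,.105,.18,.02,.045))):
    if m.sum()<5: continue
    rr=cv2.minAreaRect(M[m][:,:2].astype(np.float32)); print(nm,np.round(rr[0],4),np.round(rr[1],4),round(rr[2],1),np.round(np.percentile(M[m][:,2],90),3))
E
python3 m.py
```

```text
top hingecap 68 mid [0.7604 0.0245 0.2548] med [0.7598 0.0247 0.269 ] min [0.746 0.01  0.233] max [0.775 0.039 0.277]
top post 24 mid [0.7574 0.0267 0.1789] med [0.7547 0.0378 0.1429] min [0.732 0.002 0.14 ] max [0.782 0.051 0.218]
top knob 32 mid [ 0.5786 -0.0572  0.3109] med [ 0.5783 -0.0571  0.3085] min [ 0.57  -0.066  0.303] max [ 0.587 -0.049  0.319]
top head 533 mid [ 0.597  -0.0557  0.2546] med [ 0.5826 -0.0519  0.2611] min [ 0.534 -0.098  0.235] max [ 0.66  -0.013  0.274]
top rack 439 mid [0.6784 0.188  0.0851] med [0.675  0.1973 0.0896] min [0.638 0.093 0.07 ] max [0.718 0.283 0.1  ]
top tubes 90 mid [0.6949 0.1742 0.1484] med [0.6779 0.1882 0.1563] min [0.664 0.093 0.131] max [0.725 0.255 0.166]
top handleL 113 mid [ 0.4848 -0.0015  0.0975] med [ 0.4673 -0.0116  0.0995] min [ 0.459 -0.092  0.091] max [0.51  0.089 0.104]
top handleR 111 mid [ 0.6374 -0.2178  0.0946] med [ 0.6205 -0.219   0.1   ] min [ 0.612 -0.298  0.085] max [ 0.663 -0.138  0.104]
top frontL 183 mid [ 0.5023 -0.0189  0.1113] med [ 0.5053 -0.0229  0.1102] min [ 0.494 -0.13   0.105] max [0.511 0.092 0.118]
to
[... 1606 characters left out ...]
0.5032 -0.0087  0.1098] med [ 0.5055 -0.0027  0.1097] min [ 0.493 -0.11   0.105] max [0.513 0.093 0.115]
scene frontR 48 mid [ 0.6344 -0.2431  0.1094] med [ 0.6508 -0.2279  0.1105] min [ 0.615 -0.345  0.105] max [ 0.654 -0.141  0.114]
scene chesttop 9392 mid [ 0.811  -0.2015  0.1235] med [ 0.7896 -0.096   0.1244] min [ 0.662 -0.498  0.119] max [0.96  0.095 0.128]
top [ 0.8103 -0.2018] [0.2977 0.5954] 0.4 0.126
frontL [ 0.4968 -0.0087] [0.2028 0.0323] 89.7 0.112
rackb [0.707  0.1853] [0.1243 0.1984] 6.0 0.095
h1 [ 0.4992 -0.2194] [0.1518 0.0242] 8.4 0.026
h2 [ 0.5093 -0.3163] [0.1435 0.024 ] 12.6 0.027
b1 [0.4934 0.3236] [0.0772 0.0334] 15.5 0.034
b2 [0.486  0.1438] [0.0333 0.0771] 83.2 0.034
```

```bash
cat >> h.py <<'E'
def rows(way,grip,yaw=None):
    """way: list of world TCP points; yaw: world angle (deg) of tool x desired; prints tool shifts"""
    p,Rm=st(); cur=np.degrees(np.arctan2(Rm[1,0],Rm[0,0]))
    tilt=np.degrees(np.cross(Rm[:,2],[0,0,-1])); tl=Rm.T@tilt
    d=0 if yaw is None else (-(yaw-cur)+90)%180-90
    print('yaw now %.1f, rz %.1f, tilt fix (tool) %s'%(cur,d,np.round(tl,2)))
    for w in way: print(np.round(Rm.T@(np.array(w)-p)*1000,0).astype(int).tolist(), end=' ')
    print()
E
python3 - <<'E'
from h import *
for n in ('top','scene'):
  c=cam(n); M=cloud(c); 
  m=(M[...,0]>.6)&(M[...,0]<.74)&(M[...,1]>.1)&(M[...,1]<.32)&(M[...,2]>.05)&(M[...,2]<.11)
  print(n,cv2.minAreaRect(M[m][:,:2].astype(np.float32)))
  m&=(M[...,2]>.08)&(M[...,2]<.11)
  p=M[m]; print(len(p),np.round(p.min(0),3),np.round(p.max(0),3),cv2.minAreaRect(p[:,:2].astype(np.float32)))
rows([(.330,.46,.34),(.40,.30,.38),(.46,.2,.38),(.52,.08,.38),(.578,-.0575,.38)],0,90)
E
```

```text
top ((0.6777238249778748, 0.1969628930091858), (0.0654437467455864, 0.17088143527507782), 5.521535873413086)
454 [0.638 0.111 0.08 ] [0.718 0.284 0.108] ((0.6777238249778748, 0.1969628930091858), (0.0654437467455864, 0.17088143527507782), 5.521535873413086)
scene ((0.6771659851074219, 0.19609859585762024), (0.06908151507377625, 0.17017950117588043), 5.47074031829834)
1056 [0.635 0.11  0.08 ] [0.717 0.283 0.11 ] ((0.6771659851074219, 0.19609859585762024), (0.06908151507377625, 0.17017950117588043), 5.47074031829834)
{'time': 0.5, 'ee_pos': [0.281, 0.558, 0.231], 'eef_rot': [0.851, 0.525, 0.0, -0.0], 'ft_force': [-0.739, 0.07, -0.191], 'width': 0.087, 'joint_positions': [-1.128, 0.332, -0.065, 1.46, 0.022, 1.35, -0.088]}
yaw now 63.3, rz -26.7, tilt fix (tool) [ 0. -0.  0.]
[-66, 88, -109] [-177, 223, -149] [-240, 321, -149] [-320, 429, -149] [-417, 542, -149]
```

>>> apply_moves:
  increments:
    - {"grip":0,"xyz":[-30,40,-60],"rotation":[0,0,0]}
    - {"grip":0,"xyz":[-60,80,-110],"rotation":[0,0,-9]}
    - {"grip":0,"xyz":[-95,125,-140],"rotation":[0,0,-18]}
    - {"grip":0,"xyz":[-130,170,-149],"rotation":[0,0,-26.7]}
    - {"grip":0,"xyz":[-165,215,-149],"rotation":[0,0,-26.7]}
  squeeze: 15

```text
time: 1.12
ee_pos: [0.3941, 0.3242, 0.3802]
eef_rot: [0.706, 0.708, 0.001, -0.0]
ft_force: [0.9, -0.1, -0.3]
width: 0.0869
```

```bash
python3 -c "
from h import *
rows([(.46,.2,.38),(.49,.15,.38),(.52,.08,.38),(.55,.01,.38),(.578,-.0575,.37)],0,90)"
```

```text
{'time': 1.125, 'ee_pos': [0.394, 0.324, 0.38], 'eef_rot': [0.706, 0.708, 0.001, -0.0], 'ft_force': [0.91, -0.139, -0.333], 'width': 0.087, 'joint_positions': [-0.826, 0.037, 0.05, 1.498, -0.002, 1.604, 0.798]}
yaw now 90.2, rz 0.2, tilt fix (tool) [ 0.1  -0.12  0.  ]
[-124, 66, 0] [-174, 95, 0] [-245, 125, 0] [-315, 155, 0] [-382, 183, 10]
```

>>> apply_moves:
  increments:
    - {"grip":0,"xyz":[-55,28,0]}
    - {"grip":0,"xyz":[-110,56,0]}
    - {"grip":0,"xyz":[-165,84,0]}
    - {"grip":0,"xyz":[-220,112,0]}
    - {"grip":0,"xyz":[-275,140,0]}

```text
$.increments[0]: bad value
```

>>> apply_moves:
  increments:
    - {"grip":0,"xyz":[-40,16,0]}
    - {"grip":0,"xyz":[-75,30,0]}
    - {"grip":0,"xyz":[-107,43,5]}
    - {"grip":0,"xyz":[-107,43,5]}

```text
$.increments[0]: bad value
```

```bash
python3 -c "
from h import *
rows([(.578,-.0575,.33),(.578,-.0575,.287)],0,90)
c=cam('wrist'); cv2.imwrite('pics/c_w.png',c['img'])
M=cloud(c); m=(M[...,2]>.308)&(M[...,2]<.33)&(abs(M[...,0]-.578)<.03)&(abs(M[...,1]+.057)<.03)
p=M[m];print(len(p), p.min(0),p.max(0))
"
```

```text
{'time': 1.125, 'ee_pos': [0.394, 0.324, 0.38], 'eef_rot': [0.706, 0.708, 0.001, -0.0], 'ft_force': [0.91, -0.139, -0.333], 'width': 0.087, 'joint_positions': [-0.826, 0.037, 0.05, 1.498, -0.002, 1.604, 0.798]}
yaw now 90.2, rz 0.2, tilt fix (tool) [ 0.1  -0.12  0.  ]
[-382, 183, 50] [-382, 183, 93] Traceback (most recent call last):
  File "<string>", line 6, in <module>
    p=M[m];print(len(p), p.min(0),p.max(0))
                         ~~~~~^^^
    return umr_minimum(a, axis, None, out, keepdims, initial, where)
ValueError: zero-size array to reduction operation minimum which has no identity
```

View pics/c_w.png

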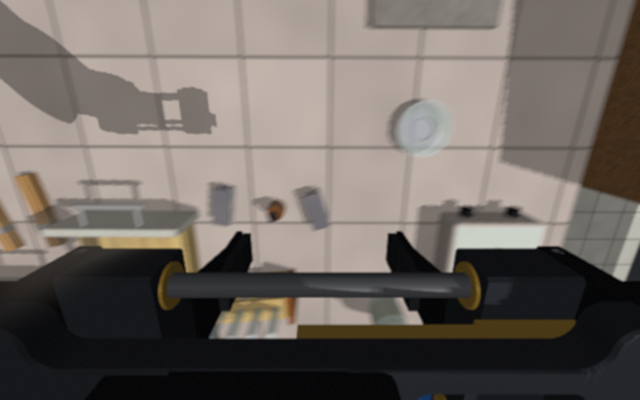

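The call was refused because rotation is required. The wrist view shows the boxes at (222,203) and (313,208) and the dropper at (274,210).

>>> apply_moves:
  increments:
    - {"grip":0,"xyz":[-55,28,0],"rotation":[0,0,0]}
    - {"grip":0,"xyz":[-110,56,0],"rotation":[0,0,0]}
    - {"grip":0,"xyz":[-165,84,0],"rotation":[0,0,0]}
    - {"grip":0,"xyz":[-220,112,0],"rotation":[0,0,0]}
    - {"grip":0,"xyz":[-275,135,0],"rotation":[0,0,0]}

```text
time: 1.8
ee_pos: [0.5299, 0.0427, 0.3818]
eef_rot: [0.71, 0.704, 0.002, 0.002]
ft_force: [0.3, 1.2, -0.1]
width: 0.0869
```

```bash
python3 -c "
from h import *
rows([(.578,-.0575,.37)],0,90)"
```

```text
{'time': 1.8, 'ee_pos': [0.53, 0.043, 0.382], 'eef_rot': [0.71, 0.704, 0.002, 0.002], 'ft_force': [0.279, 1.193, -0.127], 'width': 0.087, 'joint_positions': [-0.501, 0.076, 0.361, 1.46, -0.026, 1.606, 1.42]}
yaw now 89.5, rz -0.5, tilt fix (tool) [0.26 0.   0.  ]
[-100, 49, 12]
```

>>> apply_moves:
  increments:
    - {"grip":0,"xyz":[-50,25,0],"rotation":[0,0,0]}
    - {"grip":0,"xyz":[-100,49,10],"rotation":[0,0,0]}
    - {"grip":0,"xyz":[-100,49,10],"rotation":[0,0,0]}
    - {"grip":0,"xyz":[-100,49,10],"rotation":[0,0,0]}

```text
time: 2.3
ee_pos: [0.5781, -0.0572, 0.3719]
eef_rot: [0.71, 0.704, 0.002, 0.001]
ft_force: [0.6, 0.5, -0.1]
width: 0.0874
```

```bash
python3 -c "
from h import *
rows([(.578,-.0575,.33),(.578,-.0575,.287)],0,90)
for n in ('top','scene'):
  c=cam(n); M=cloud(c); m=(M[...,2]>.29)&(M[...,2]<.325)&(abs(M[...,0]-.578)<.03)&(abs(M[...,1]+.057)<.03)
  p=M[m];print(len(p))
  if len(p): print(p.min(0),p.max(0))
  cv2.imwrite('pics/d_%s.png'%n,c['img'])
"
```

```text
{'time': 2.3, 'ee_pos': [0.578, -0.057, 0.372], 'eef_rot': [0.71, 0.704, 0.002, 0.001], 'ft_force': [0.597, 0.503, -0.135], 'width': 0.087, 'joint_positions': [-0.359, 0.2, 0.461, 1.359, -0.089, 1.599, 1.653]}
yaw now 89.5, rz -0.5, tilt fix (tool) [ 0.25 -0.02  0.  ]
[0, 0, 42] [0, 0, 85] 
0
81
[ 0.56581237 -0.06940298  0.29016162] [ 0.58994988 -0.04689017  0.3123902 ]
```

View pics/d_scene.png

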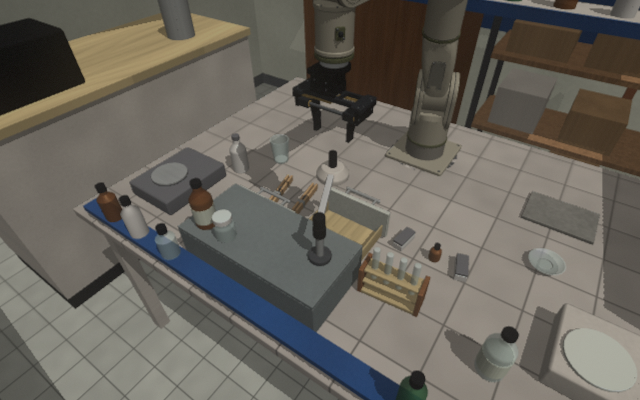

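The gripper hangs straight above the knob at (333,158), so I'll descend and close.

>>> apply_moves:
  increments:
    - {"grip":0,"xyz":[0,0,40],"rotation":[0,0,0]}
    - {"grip":0,"xyz":[0,0,70],"rotation":[0,0,0]}
    - {"grip":0,"xyz":[0,0,85],"rotation":[0,0,0]}
    - {"grip":160,"xyz":[0,0,85],"rotation":[0,0,0]}
    - {"grip":255,"xyz":[0,0,85],"rotation":[0,0,0]}
  squeeze: 15

```text
time: 3.02
ee_pos: [0.579, -0.056, 0.2887]
eef_rot: [0.71, 0.705, 0.003, 0.002]
ft_force: [0.7, -0.5, 0.2]
width: 0.0745
```

>>> apply_moves:
  increments:
    - {"grip":255,"xyz":[0,0,0],"rotation":[0,0,0]}
    - {"grip":255,"xyz":[0,0,0],"rotation":[0,0,0]}
    - {"grip":255,"xyz":[0,0,0],"rotation":[0,0,0]}

```text
time: 3.4
ee_pos: [0.5791, -0.0561, 0.289]
eef_rot: [0.71, 0.705, 0.003, 0.002]
ft_force: [0.1, 0.4, -1.0]
width: 0.0448
```

```bash
cat > arc.py <<'E'
from h import *
import sys
H=np.array([.761,.0255]); p,_=st(); th=np.arctan2(p[1]-H[1],H[0]-p[0]); rr=np.hypot(*(p[:2]-H)); print('theta',th,'r',rr)
step=float(sys.argv[1]); rows([(H[0]-.2*np.cos(t),H[1]+.2*np.sin(t),p[2]) for t in th+step*np.arange(1,6)],255)
E
python3 arc.py .12
```

```text
{'time': 3.4, 'ee_pos': [0.579, -0.056, 0.289], 'eef_rot': [0.71, 0.705, 0.003, 0.002], 'ft_force': [0.089, 0.435, -1.04], 'width': 0.045, 'joint_positions': [-0.362, 0.21, 0.451, 1.518, -0.093, 1.428, 1.658]}
theta -0.42155124502552255 r 0.1993805248313761
{'time': 3.4, 'ee_pos': [0.579, -0.056, 0.289], 'eef_rot': [0.71, 0.705, 0.003, 0.002], 'ft_force': [0.089, 0.435, -1.04], 'width': 0.045, 'joint_positions': [-0.362, 0.21, 0.451, 1.518, -0.093, 1.428, 1.658]}
yaw now 89.6, rz 0.0, tilt fix (tool) [ 0.42 -0.05 -0.  ]
[22, -9, 0] [45, -15, 0] [69, -18, 0] [93, -18, 0] [117, -16, 0]
```

>>> apply_moves:
  increments:
    - {"grip":255,"xyz":[0,0,0],"rotation":[0,0,0]}
    - {"grip":255,"xyz":[0,0,0],"rotation":[0,0,0]}
    - {"grip":255,"xyz":[0,0,0],"rotation":[0,0,0]}

```text
time: 3.78
ee_pos: [0.579, -0.0562, 0.2889]
eef_rot: [0.71, 0.705, 0.003, 0.002]
ft_force: [-0.4, -0.8, 0.3]
width: 0.0217
```

>>> apply_moves:
  increments:
    - {"grip":255,"xyz":[22,-9,0],"rotation":[0,0,0]}
    - {"grip":255,"xyz":[45,-15,0],"rotation":[0,0,0]}
    - {"grip":255,"xyz":[69,-18,0],"rotation":[0,0,0]}
    - {"grip":255,"xyz":[93,-18,0],"rotation":[0,0,0]}
    - {"grip":255,"xyz":[117,-16,0],"rotation":[0,0,0]}

```text
time: 4.4
ee_pos: [0.5633, 0.0607, 0.2886]
eef_rot: [0.71, 0.704, 0.002, 0.002]
ft_force: [1.3, -3.4, -1.2]
width: 0.0214
```

```bash
python3 arc.py .12
```

```text
{'time': 4.4, 'ee_pos': [0.563, 0.061, 0.289], 'eef_rot': [0.71, 0.704, 0.002, 0.002], 'ft_force': [1.31, -3.372, -1.199], 'width': 0.021, 'joint_positions': [-0.509, 0.171, 0.369, 1.553, -0.061, 1.423, 1.425]}
theta 0.17617456330509712 r 0.20078225809536224
{'time': 4.4, 'ee_pos': [0.563, 0.061, 0.289], 'eef_rot': [0.71, 0.704, 0.002, 0.002], 'ft_force': [1.31, -3.372, -1.199], 'width': 0.021, 'joint_positions': [-0.509, 0.171, 0.369, 1.553, -0.061, 1.423, 1.425]}
yaw now 89.5, rz 0.0, tilt fix (tool) [0.34 0.02 0.  ]
[23, 6, 0] [46, 14, 0] [67, 25, 0] [87, 38, 0] [105, 54, 0]
```

>>> apply_moves:
  increments:
    - {"grip":255,"xyz":[23,6,0],"rotation":[0,0,0]}
    - {"grip":255,"xyz":[46,14,0],"rotation":[0,0,0]}
    - {"grip":255,"xyz":[67,25,0],"rotation":[0,0,0]}
    - {"grip":255,"xyz":[87,38,0],"rotation":[0,0,0]}
    - {"grip":255,"xyz":[105,54,0],"rotation":[0,0,0]}

```text
time: 5.03
ee_pos: [0.6188, 0.1666, 0.2884]
eef_rot: [0.71, 0.704, 0.002, 0.002]
ft_force: [-1.0, -2.3, 0.5]
width: 0.0212
```

```bash
python3 arc.py .085
```

```text
{'time': 5.025, 'ee_pos': [0.619, 0.167, 0.288], 'eef_rot': [0.71, 0.704, 0.002, 0.002], 'ft_force': [-1.001, -2.294, 0.496], 'width': 0.021, 'joint_positions': [-0.577, 0.346, 0.325, 1.345, -0.107, 1.463, 1.303]}
theta 0.7812664634554269 r 0.20032186037412125
{'time': 5.025, 'ee_pos': [0.619, 0.167, 0.288], 'eef_rot': [0.71, 0.704, 0.002, 0.002], 'ft_force': [-1.001, -2.294, 0.496], 'width': 0.021, 'joint_positions': [-0.577, 0.346, 0.325, 1.345, -0.107, 1.463, 1.303]}
yaw now 89.5, rz 0.0, tilt fix (tool) [ 0.29  0.03 -0.  ]
[11, 13, 0] [22, 26, 0] [31, 40, 0] [40, 55, 0] [46, 71, 0]
```

>>> apply_moves:
  increments:
    - {"grip":255,"xyz":[11,13,0],"rotation":[0,0,0]}
    - {"grip":255,"xyz":[22,26,0],"rotation":[0,0,0]}
    - {"grip":255,"xyz":[31,40,0],"rotation":[0,0,0]}
    - {"grip":255,"xyz":[39,54,0],"rotation":[0,0,0]}
    - {"grip":255,"xyz":[39,54,0],"rotation":[0,0,0]}

```text
time: 5.65
ee_pos: [0.6743, 0.2064, 0.2882]
eef_rot: [0.71, 0.704, 0.002, 0.002]
ft_force: [1.1, -0.6, -0.5]
width: 0.0212
```

```bash
python3 arc.py .085
```

```text
{'time': 5.65, 'ee_pos': [0.674, 0.206, 0.288], 'eef_rot': [0.71, 0.704, 0.002, 0.002], 'ft_force': [1.065, -0.555, -0.496], 'width': 0.021, 'joint_positions': [-0.563, 0.503, 0.319, 1.137, -0.149, 1.518, 1.289]}
theta 1.1239701325004705 r 0.20055786135122355
{'time': 5.65, 'ee_pos': [0.674, 0.206, 0.288], 'eef_rot': [0.71, 0.704, 0.002, 0.002], 'ft_force': [1.065, -0.555, -0.496], 'width': 0.021, 'joint_positions': [-0.563, 0.503, 0.319, 1.137, -0.149, 1.518, 1.289]}
yaw now 89.6, rz 0.0, tilt fix (tool) [0.35 0.03 0.  ]
[6, 16, 0] [12, 32, 0] [16, 48, 0] [18, 65, 0] [20, 82, 0]
```

>>> apply_moves:
  increments:
    - {"grip":120,"xyz":[0,0,0],"rotation":[0,0,0]}
    - {"grip":120,"xyz":[0,0,0],"rotation":[0,0,0]}
    - {"grip":60,"xyz":[0,0,0],"rotation":[0,0,0]}
    - {"grip":60,"xyz":[0,0,-40],"rotation":[0,0,0]}
    - {"grip":60,"xyz":[0,0,-80],"rotation":[0,0,0]}

```text
time: 6.28
ee_pos: [0.6734, 0.2064, 0.3692]
eef_rot: [0.71, 0.705, 0.002, 0.002]
ft_force: [0.6, 0.5, 1.5]
width: 0.0618
```

```bash
python3 -c "
from h import *
st()
for n in ('top','scene'):
  c=cam(n); M=cloud(c); m=(M[...,2]>.29)&(M[...,2]<.325)&(abs(M[...,0]-.674)<.03)&(abs(M[...,1]-.206)<.03)
  p=M[m];print(len(p))
  if len(p): print(p.min(0),p.max(0))
  m=(M[...,2]>.225)&(M[...,2]<.262)&(abs(M[...,0]-.674)<.07)&(abs(M[...,1]-.206)<.07)
  p=M[m];print(len(p))
  if len(p): print(p.min(0),p.max(0))
  cv2.imwrite('pics/e_%s.png'%n,c['img'])
"
```

```text
{'time': 6.275, 'ee_pos': [0.673, 0.206, 0.369], 'eef_rot': [0.71, 0.705, 0.002, 0.002], 'ft_force': [0.61, 0.528, 1.482], 'width': 0.062, 'joint_positions': [-0.549, 0.509, 0.329, 0.962, -0.157, 1.687, 1.285]}
0
56
[0.63382963 0.16664551 0.23456166] [0.65842158 0.21304634 0.26170104]
116
[0.6650638  0.19568628 0.29045573] [0.68660021 0.2163514  0.31176822]
716
[0.64323645 0.13615837 0.23023519] [0.72106132 0.25070251 0.2619753 ]
```

View pics/e_scene.png

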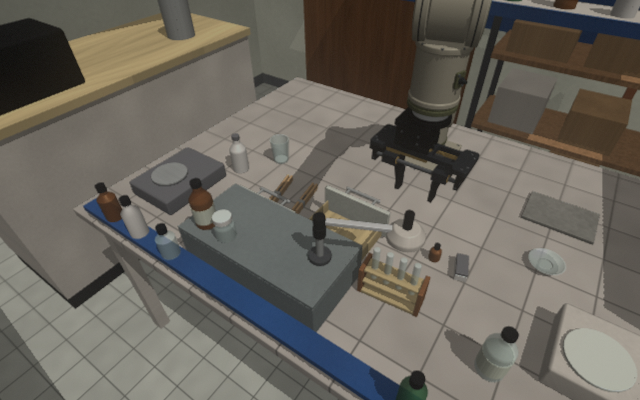

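Lamp check: the head centre reads about (0.676, 0.206) against rack middle (0.6775, 0.1965). The hinge-to-rack distance is 190 mm and the arm is 200 mm, so this is as close as the hinge allows. Next are the holders.

```bash
python3 -c "
from h import *
rows([(.63,.11,.369),(.60,.05,.369),(.57,-.01,.36),(.55,-.07,.33),(.52,-.13,.28),(.499,-.2195,.20)],0,98.4)"
```

```text
{'time': 6.375, 'ee_pos': [0.675, 0.206, 0.374], 'eef_rot': [0.71, 0.704, 0.005, 0.004], 'ft_force': [0.394, 0.382, 0.527], 'width': 0.065, 'joint_positions': [-0.549, 0.506, 0.33, 0.957, -0.157, 1.687, 1.285]}
yaw now 89.6, rz -8.8, tilt fix (tool) [ 0.76 -0.12  0.  ]
[-97, -44, 4] [-157, -74, 3] [-217, -103, 12] [-277, -123, 41] [-338, -153, 91] [-428, -175, 170]
```

>>> apply_moves:
  increments:
    - {"grip":60,"xyz":[-50,-22,0],"rotation":[0,0,0]}
    - {"grip":60,"xyz":[-105,-48,0],"rotation":[0,0,0]}
    - {"grip":60,"xyz":[-160,-75,3],"rotation":[0,0,0]}
    - {"grip":60,"xyz":[-217,-103,12],"rotation":[0,0,-4]}
    - {"grip":60,"xyz":[-270,-122,35],"rotation":[0.5,0,-8.8]}

```text
time: 7.0
ee_pos: [0.55, -0.0643, 0.3371]
eef_rot: [0.653, 0.758, 0.003, 0.002]
ft_force: [1.2, -0.7, -0.6]
width: 0.0664
```

```bash
python3 -c "
from h import *
rows([(.52,-.13,.28),(.499,-.2195,.18)],0,98.4)"
```

```text
{'time': 7.0, 'ee_pos': [0.55, -0.064, 0.337], 'eef_rot': [0.653, 0.758, 0.003, 0.002], 'ft_force': [1.214, -0.719, -0.576], 'width': 0.066, 'joint_positions': [-0.34, 0.129, 0.423, 1.501, -0.056, 1.516, 1.802]}
yaw now 98.5, rz 0.1, tilt fix (tool) [ 0.42 -0.07  0.  ]
[-61, -40, 57] [-146, -75, 156]
```

>>> apply_moves:
  increments:
    - {"grip":60,"xyz":[-45,-30,30],"rotation":[0,0,0]}
    - {"grip":60,"xyz":[-90,-52,70],"rotation":[0,0,0]}
    - {"grip":60,"xyz":[-125,-67,115],"rotation":[0,0,0]}
    - {"grip":60,"xyz":[-146,-75,156],"rotation":[0.4,0,0]}
    - {"grip":60,"xyz":[-146,-75,156],"rotation":[0.4,0,0]}

```text
time: 7.62
ee_pos: [0.496, -0.2204, 0.1776]
eef_rot: [0.654, 0.757, -0.001, -0.003]
ft_force: [-1.0, 0.7, 0.1]
width: 0.0668
```

```bash
python3 -c "
from h import *
rows([(.499,-.2195,.12),(.499,-.2195,.02)],0,98.4)
for n in ('wrist','scene','top'):
  c=cam(n); cv2.imwrite('pics/f_%s.png'%n,c['img']); M=cloud(c)
  m=(M[...,2]>.012)&(M[...,2]<.028)&(M[...,0]>.41)&(M[...,0]<.59)&(M[...,1]<-.185)&(M[...,1]>-.26)
  rr=cv2.minAreaRect(M[m][:,:2].astype(np.float32)); print(n,m.sum(),rr)
"
```

```text
{'time': 7.625, 'ee_pos': [0.496, -0.22, 0.178], 'eef_rot': [0.654, 0.757, -0.001, -0.003], 'ft_force': [-1.036, 0.745, 0.051], 'width': 0.067, 'joint_positions': [-0.141, 0.202, 0.539, 1.772, -0.11, 1.203, 2.146]}
yaw now 98.3, rz -0.1, tilt fix (tool) [-0.26 -0.15  0.  ]
[0, 3, 58] [0, 4, 158] 
wrist 1908 ((0.4997639060020447, -0.21896733343601227), (0.14921359717845917, 0.021824102848768234), 8.81334114074707)
scene 241 ((0.50067538022995, -0.21958626806735992), (0.15166926383972168, 0.024770207703113556), 8.163036346435547)
top 40 ((0.5393061637878418, -0.21208754181861877), (0.06906554847955704, 0.021336274221539497), 8.06441879272461)
```

View pics/f_wrist.png

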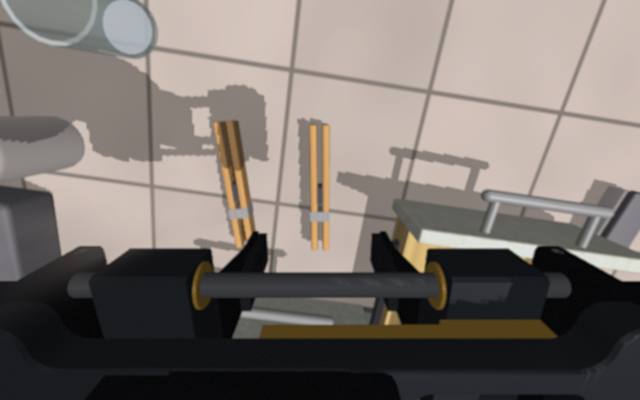

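View pics/f_scene.png

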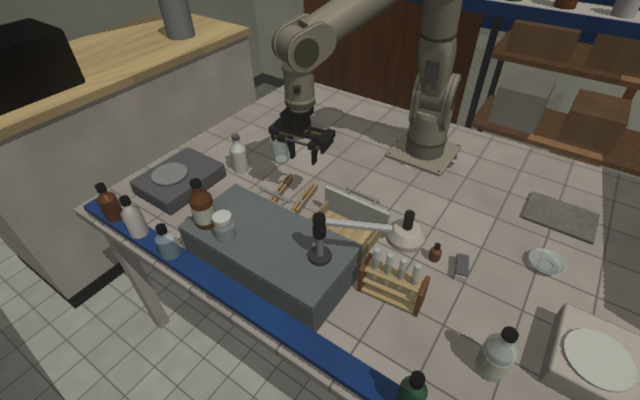

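Wrist view: holder 1 spans (320,125)–(320,250), holder 2 is at (232,185), and the left drawer's front corner sits beside the hand. With a centred grasp the hand's body would meet that corner, so I'll grip about 45 mm forward of centre.

```bash
python3 -c "
from h import *
rows([(.4553,-.226,.10),(.4553,-.226,.02)],0,98.5)"
```

```text
{'time': 7.775, 'ee_pos': [0.5, -0.219, 0.182], 'eef_rot': [0.652, 0.758, 0.001, 0.0], 'ft_force': [-0.495, 0.112, 0.824], 'width': 0.066, 'joint_positions': [-0.144, 0.198, 0.537, 1.767, -0.11, 1.204, 2.145]}
yaw now 98.6, rz 0.1, tilt fix (tool) [ 0.14 -0.05  0.  ]
[-1, -45, 82] [-1, -45, 162]
```

>>> apply_moves:
  increments:
    - {"grip":60,"xyz":[-1,-25,20],"rotation":[0,0,0]}
    - {"grip":60,"xyz":[-1,-45,70],"rotation":[0,0,0]}
    - {"grip":60,"xyz":[-1,-45,120],"rotation":[0,0,0]}
    - {"grip":60,"xyz":[-1,-45,150],"rotation":[0,0,0]}
    - {"grip":60,"xyz":[-1,-45,161],"rotation":[0,0,0]}

```text
time: 8.4
ee_pos: [0.4564, -0.2251, 0.0204]
eef_rot: [0.651, 0.759, 0.001, 0.0]
ft_force: [1.4, 0.5, 1.5]
width: 0.0667
```

>>> apply_moves:
  increments:
    - {"grip":255,"xyz":[0,0,0],"rotation":[0,0,0]}
    - {"grip":255,"xyz":[0,0,0],"rotation":[0,0,0]}
    - {"grip":255,"xyz":[0,0,0],"rotation":[0,0,0]}
    - {"grip":255,"xyz":[0,0,0],"rotation":[0,0,0]}
    - {"grip":255,"xyz":[0,0,0],"rotation":[0,0,0]}
  squeeze: 35

```text
time: 9.02
ee_pos: [0.4566, -0.2251, 0.0207]
eef_rot: [0.651, 0.759, 0.002, 0.001]
ft_force: [-0.1, 0.2, -0.1]
width: 0.0239
```

```bash
python3 -c "
from h import *
st()"
```

```text
{'time': 9.025, 'ee_pos': [0.457, -0.225, 0.021], 'eef_rot': [0.651, 0.759, 0.002, 0.001], 'ft_force': [-0.062, 0.232, -0.069], 'width': 0.024, 'joint_positions': [-0.077, 0.337, 0.51, 2.0, -0.219, 0.855, 2.276]}
```

>>> apply_moves:
  increments:
    - {"grip":255,"xyz":[0,0,-10],"rotation":[0,0,0]}
    - {"grip":255,"xyz":[0,0,-40],"rotation":[0,0,0]}
    - {"grip":255,"xyz":[0,0,-85],"rotation":[0,0,0]}
    - {"grip":255,"xyz":[0,0,-130],"rotation":[0,0,0]}
    - {"grip":255,"xyz":[0,0,-170],"rotation":[0,0,0]}

```text
time: 9.65
ee_pos: [0.456, -0.2256, 0.193]
eef_rot: [0.652, 0.759, 0.002, 0.001]
ft_force: [0.4, -0.6, -0.9]
width: 0.0215
```

>>> apply_moves:
  increments:
    - {"grip":255,"xyz":[10,10,0],"rotation":[0,0,10]}
    - {"grip":255,"xyz":[30,25,0],"rotation":[0,0,20]}
    - {"grip":255,"xyz":[60,45,0],"rotation":[0,0,30]}
    - {"grip":255,"xyz":[95,60,0],"rotation":[0,0,40]}
    - {"grip":255,"xyz":[130,75,0],"rotation":[0,0,50]}

```text
time: 10.28
ee_pos: [0.5106, -0.0849, 0.1941]
eef_rot: [0.912, 0.409, 0.002, 0.0]
ft_force: [0.8, -0.6, -0.3]
width: 0.0213
```

```bash
python3 -c "
from h import *
rows([(.56,.025,.19)],255,0)"
```

```text
{'time': 10.275, 'ee_pos': [0.511, -0.085, 0.194], 'eef_rot': [0.912, 0.409, 0.002, 0.0], 'ft_force': [0.839, -0.586, -0.345], 'width': 0.021, 'joint_positions': [-0.378, 0.113, 0.492, 1.82, -0.059, 1.219, 0.975]}
yaw now 48.3, rz 48.3, tilt fix (tool) [ 0.13 -0.22  0.  ]
[115, -36, 4]
```

>>> apply_moves:
  increments:
    - {"grip":255,"xyz":[25,-8,0],"rotation":[0,0,10]}
    - {"grip":255,"xyz":[55,-16,0],"rotation":[0,0,20]}
    - {"grip":255,"xyz":[85,-26,0],"rotation":[0,0,30]}
    - {"grip":255,"xyz":[105,-34,0],"rotation":[0,0,40]}
    - {"grip":255,"xyz":[115,-36,0],"rotation":[0,0,48.3]}

```text
time: 10.9
ee_pos: [0.5603, 0.0264, 0.1949]
eef_rot: [1.0, -0.002, 0.002, -0.001]
ft_force: [-0.4, -0.4, -0.9]
width: 0.0217
```

```bash
python3 -c "
from h import *
rows([(.605,.025,.13)],255,0)
c=cam('wrist'); cv2.imwrite('pics/g_w.png',c['img']); M=cloud(c)
c=cam('scene'); cv2.imwrite('pics/g_s.png',cv2.resize(c['img'][130:330,170:490],None,fx=2.5,fy=2.5)); 
c=cam('top'); cv2.imwrite('pics/g_t.png',cv2.resize(c['img'][110:260,200:420],None,fx=3.6,fy=3.6)); 
"
```

```text
{'time': 10.9, 'ee_pos': [0.56, 0.026, 0.195], 'eef_rot': [1.0, -0.002, 0.002, -0.001], 'ft_force': [-0.43, -0.37, -0.9], 'width': 0.022, 'joint_positions': [-0.55, 0.218, 0.488, 1.711, -0.109, 1.234, -0.04]}
yaw now -0.2, rz -0.2, tilt fix (tool) [-0.09 -0.24  0.  ]
[44, 1, 65]
```

View pics/g_w.png

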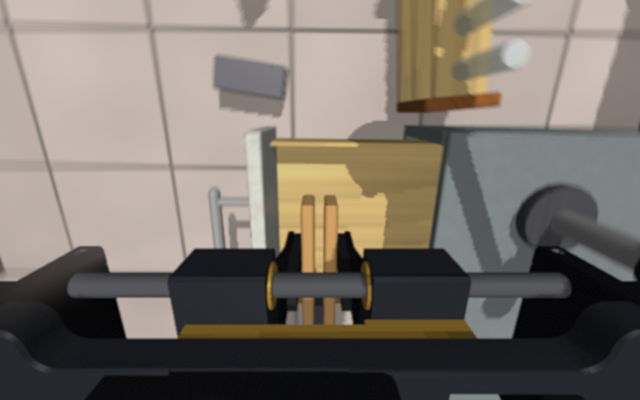

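View pics/g_s.png

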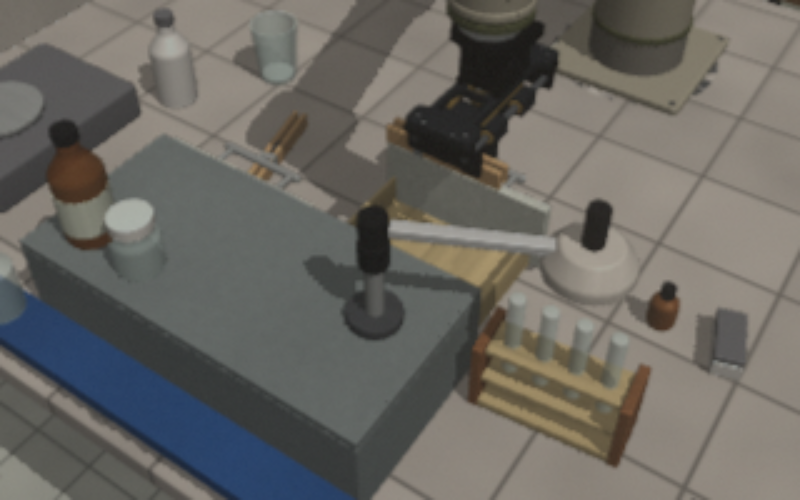

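The bar is held across the drawer, its short end at (320,195), aligned with the drawer. Lowering it.

>>> apply_moves:
  increments:
    - {"grip":255,"xyz":[20,1,20],"rotation":[0,0,0]}
    - {"grip":255,"xyz":[36,1,50],"rotation":[0,0,0]}
    - {"grip":255,"xyz":[36,1,90],"rotation":[0,0,0]}
    - {"grip":255,"xyz":[36,1,115],"rotation":[0,0,0]}
    - {"grip":255,"xyz":[36,1,124],"rotation":[0,0,0]}

```text
time: 11.68
ee_pos: [0.5956, 0.0233, 0.0698]
eef_rot: [1.0, 0.002, 0.001, -0.0]
ft_force: [-0.2, -0.2, 0.3]
width: 0.0213
```

```bash
python3 -c "
from h import *
st()
c=cam('wrist'); cv2.imwrite('pics/i_w.png',c['img']); M=cloud(c)
c=cam('scene'); cv2.imwrite('pics/i_s.png',cv2.resize(c['img'][130:330,170:490],None,fx=2.5,fy=2.5)); 
"
```

```text
{'time': 11.675, 'ee_pos': [0.596, 0.023, 0.07], 'eef_rot': [1.0, 0.002, 0.001, -0.0], 'ft_force': [-0.211, -0.212, 0.339], 'width': 0.021, 'joint_positions': [-0.485, 0.432, 0.459, 1.74, -0.22, 1.019, 0.057]}
```

View pics/i_w.png

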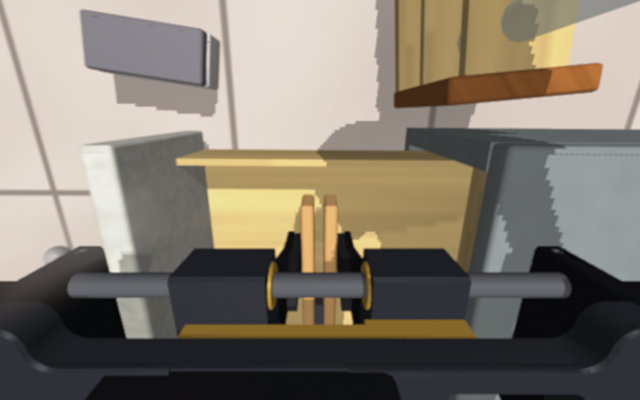

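View pics/i_s.png

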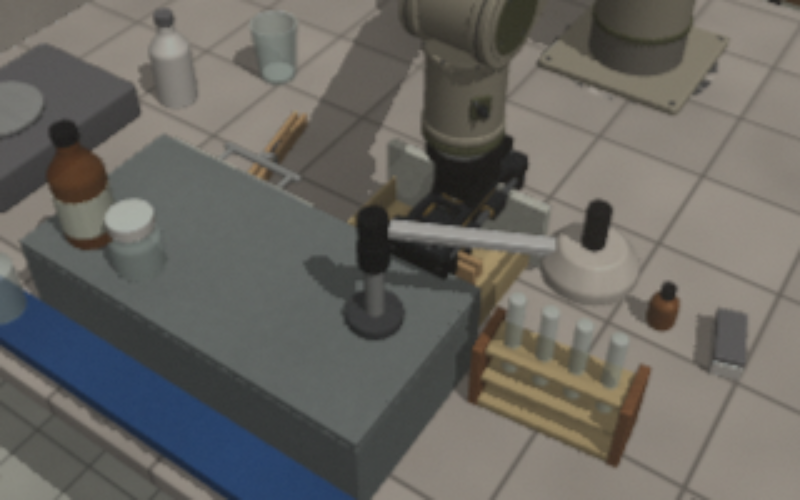

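The bar is inside the drawer's outline, clear of the walls, with no contact force. Releasing.

>>> apply_moves:
  increments:
    - {"grip":130,"xyz":[0,0,0],"rotation":[0,0,0]}
    - {"grip":130,"xyz":[0,0,0],"rotation":[0,0,0]}
    - {"grip":100,"xyz":[0,0,0],"rotation":[0,0,0]}
    - {"grip":100,"xyz":[0,0,-50],"rotation":[0,0,0]}
    - {"grip":60,"xyz":[0,0,-110],"rotation":[0,0,0]}

```text
time: 12.4
ee_pos: [0.5951, 0.0236, 0.1815]
eef_rot: [1.0, 0.002, 0.001, -0.0]
ft_force: [1.1, -1.0, 0.1]
width: 0.0565
```

```bash
python3 -c "
from h import *
rows([(.5,-.15,.2),(.4659,-.325,.2)],0,102)
c=cam('wrist'); cv2.imwrite('pics/j_w.png',c['img']); M=cloud(c)
m=(M[...,2]>.03)&(M[...,2]<.06)&(M[...,0]>.53)&(M[...,0]<.65)&(M[...,1]<.06)&(M[...,1]>-.1)
p=M[m]; print(len(p),p.min(0),p.max(0)) if len(p) else 0
c=cam('scene'); cv2.imwrite('pics/j_s.png',cv2.resize(c['img'][130:330,170:490],None,fx=2.5,fy=2.5)); 
M=cloud(c);m=(M[...,2]>.013)&(M[...,2]<.028)&(M[...,0]>.41)&(M[...,0]<.605)&(M[...,1]<-.28)&(M[...,1]>-.36)
rr=cv2.minAreaRect(M[m][:,:2].astype(np.float32)); print(m.sum(),rr)
"
```

```text
{'time': 12.4, 'ee_pos': [0.595, 0.024, 0.182], 'eef_rot': [1.0, 0.002, 0.001, -0.0], 'ft_force': [1.127, -0.956, 0.145], 'width': 0.056, 'joint_positions': [-0.519, 0.315, 0.494, 1.634, -0.156, 1.231, 0.011]}
yaw now 0.2, rz 78.2, tilt fix (tool) [-0.01 -0.08  0.  ]
[-96, 173, -19] [-131, 348, -19] 
1804 [ 0.58608112 -0.07679619  0.03023959] [0.60919288 0.05683038 0.04534541]
181 ((0.5095377564430237, -0.31778496503829956), (0.14935466647148132, 0.025926386937499046), 12.761555671691895)
```

View pics/j_w.png

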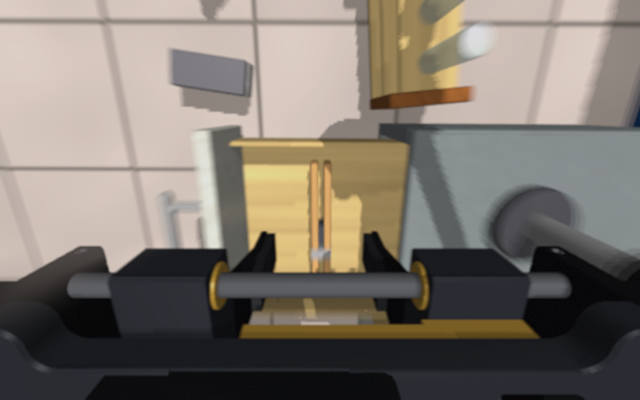

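Holder 1 lies flat across the drawer: x 0.586–0.609, top at z 0.045. Next is holder 2, with the jaws turned the other way.

>>> apply_moves:
  increments:
    - {"grip":60,"xyz":[-15,30,-20],"rotation":[0,0,10]}
    - {"grip":60,"xyz":[-30,80,-20],"rotation":[0,0,20]}
    - {"grip":60,"xyz":[-45,135,-20],"rotation":[0,0,30]}
    - {"grip":60,"xyz":[-60,190,-20],"rotation":[0,0,40]}
    - {"grip":60,"xyz":[-70,240,-20],"rotation":[0,0,50]}

```text
time: 13.12
ee_pos: [0.5292, -0.2189, 0.2067]
eef_rot: [0.906, -0.424, 0.006, -0.005]
ft_force: [0.5, -0.8, 0.1]
width: 0.0665
```

```bash
python3 -c "
from h import *
rows([(.5095,-.3175,.15)],0,102.7)"
```

```text
{'time': 13.125, 'ee_pos': [0.529, -0.219, 0.207], 'eef_rot': [0.906, -0.424, 0.006, -0.005], 'ft_force': [0.467, -0.813, 0.111], 'width': 0.066, 'joint_positions': [-0.317, 0.262, 0.754, 1.683, -0.197, 1.258, -0.397]}
yaw now -50.1, rz 27.2, tilt fix (tool) [-0.77 -0.43  0.  ]
[63, 79, 56]
```

>>> apply_moves:
  increments:
    - {"grip":60,"xyz":[20,25,15],"rotation":[0,0,10]}
    - {"grip":60,"xyz":[45,55,35],"rotation":[-0.5,-0.3,20]}
    - {"grip":60,"xyz":[63,79,56],"rotation":[-0.7,-0.4,27.2]}
    - {"grip":60,"xyz":[63,79,56],"rotation":[-0.7,-0.4,27.2]}

```text
time: 13.62
ee_pos: [0.5078, -0.3198, 0.1488]
eef_rot: [0.779, -0.627, -0.002, -0.001]
ft_force: [-0.5, 0.6, 0.0]
width: 0.0666
```

```bash
python3 -c "
from h import *
c=cam('wrist'); cv2.imwrite('pics/k_w.png',c['img']); M=cloud(c)
m=(M[...,2]>.012)&(M[...,2]<.028)&(M[...,0]>.41)&(M[...,0]<.605)&(M[...,1]<-.27)&(M[...,1]>-.37)
rr=cv2.minAreaRect(M[m][:,:2].astype(np.float32)); print(m.sum(),rr)
rows([(.5095,-.3175,.02)],0,102.7)
"
```

```text
2317 ((0.509558379650116, -0.31515318155288696), (0.14992275834083557, 0.022411780431866646), 12.17409896850586)
{'time': 13.675, 'ee_pos': [0.509, -0.318, 0.15], 'eef_rot': [0.781, -0.625, -0.001, -0.001], 'ft_force': [-0.332, -0.492, 0.178], 'width': 0.066, 'joint_positions': [-0.167, 0.431, 0.836, 1.667, -0.343, 1.198, -0.6]}
yaw now -77.4, rz -0.1, tilt fix (tool) [-0.05  0.2   0.  ]
[0, 0, 130]
```

View pics/k_w.png

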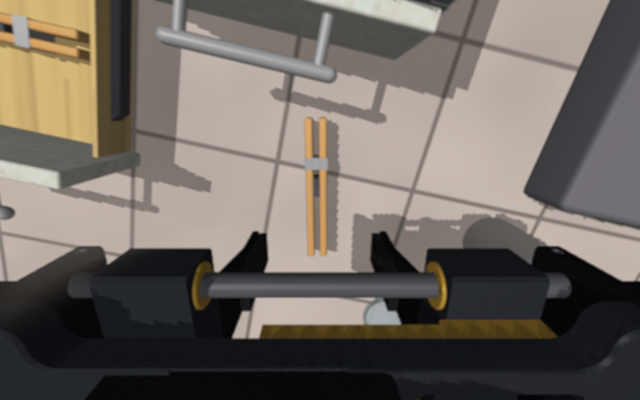

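Wrist view: the holder lies at (317,185) between the finger lines, and the right drawer's handle is well ahead at (245,55). Descending.

>>> apply_moves:
  increments:
    - {"grip":60,"xyz":[-3,0,45],"rotation":[0,0,0]}
    - {"grip":60,"xyz":[-3,0,90],"rotation":[0,0,0]}
    - {"grip":60,"xyz":[-3,0,120],"rotation":[0,0,0]}
    - {"grip":60,"xyz":[-3,0,130],"rotation":[0,0,0]}
    - {"grip":255,"xyz":[-3,0,130],"rotation":[0,0,0]}

```text
time: 14.3
ee_pos: [0.5092, -0.3144, 0.0204]
eef_rot: [0.781, -0.624, -0.001, -0.002]
ft_force: [0.5, -0.1, -0.2]
width: 0.0621
```

>>> apply_moves:
  increments:
    - {"grip":255,"xyz":[0,0,0],"rotation":[0,0,0]}
    - {"grip":255,"xyz":[0,0,0],"rotation":[0,0,0]}
    - {"grip":255,"xyz":[0,0,0],"rotation":[0,0,0]}
    - {"grip":255,"xyz":[0,0,0],"rotation":[0,0,0]}
    - {"grip":255,"xyz":[0,0,0],"rotation":[0,0,0]}

```text
time: 14.92
ee_pos: [0.5093, -0.3146, 0.0206]
eef_rot: [0.781, -0.624, -0.001, -0.002]
ft_force: [1.4, 0.5, 1.8]
width: 0.0216
```

>>> apply_moves:
  increments:
    - {"grip":255,"xyz":[0,0,-10],"rotation":[0,0,0]}
    - {"grip":255,"xyz":[0,0,-40],"rotation":[0,0,0]}
    - {"grip":255,"xyz":[0,0,-85],"rotation":[0,0,0]}
    - {"grip":255,"xyz":[0,0,-130],"rotation":[0,0,0]}
    - {"grip":255,"xyz":[0,0,-170],"rotation":[0,0,0]}

```text
time: 15.55
ee_pos: [0.5089, -0.3154, 0.1929]
eef_rot: [0.781, -0.625, -0.0, -0.002]
ft_force: [0.5, -0.7, -0.3]
width: 0.0219
```

```bash
python3 -c "
from h import *
rows([(.52,-.25,.19),(.552,-.019,.19)],0,0)"
```

```text
{'time': 15.55, 'ee_pos': [0.509, -0.315, 0.193], 'eef_rot': [0.781, -0.625, -0.0, -0.002], 'ft_force': [0.49, -0.699, -0.286], 'width': 0.022, 'joint_positions': [-0.195, 0.386, 0.863, 1.623, -0.308, 1.274, -0.627]}
yaw now -77.3, rz -77.3, tilt fix (tool) [-0.14  0.16  0.  ]
[-61, -25, 3] [-280, -107, 4]
```

>>> apply_moves:
  increments:
    - {"grip":255,"xyz":[-25,-10,0],"rotation":[0,0,-10]}
    - {"grip":255,"xyz":[-60,-25,0],"rotation":[0,0,-20]}
    - {"grip":255,"xyz":[-105,-42,0],"rotation":[0,0,-30]}
    - {"grip":255,"xyz":[-150,-60,0],"rotation":[0,0,-40]}
    - {"grip":255,"xyz":[-190,-75,0],"rotation":[0,0,-50]}

```text
time: 16.18
ee_pos: [0.5404, -0.1118, 0.1943]
eef_rot: [0.972, -0.233, 0.001, -0.002]
ft_force: [0.3, 0.7, 0.1]
width: 0.0216
```

```bash
python3 -c "
from h import *
rows([(.552,-.019,.19)],0,0)"
```

```text
{'time': 16.175, 'ee_pos': [0.54, -0.112, 0.194], 'eef_rot': [0.972, -0.233, 0.001, -0.002], 'ft_force': [0.312, 0.713, 0.104], 'width': 0.022, 'joint_positions': [-0.444, 0.213, 0.651, 1.739, -0.14, 1.233, -0.227]}
yaw now -27.0, rz -27.0, tilt fix (tool) [-0.24 -0.03  0.  ]
[-32, -88, 5]
```

>>> apply_moves:
  increments:
    - {"grip":255,"xyz":[-10,-30,0],"rotation":[0,0,-9]}
    - {"grip":255,"xyz":[-22,-62,0],"rotation":[0,0,-18]}
    - {"grip":255,"xyz":[-32,-88,0],"rotation":[0,0,-27]}
    - {"grip":255,"xyz":[-32,-88,20],"rotation":[0,0,-27]}
    - {"grip":255,"xyz":[-32,-88,50],"rotation":[0,0,-27]}

```text
time: 16.8
ee_pos: [0.5526, -0.0185, 0.1453]
eef_rot: [1.0, 0.001, 0.002, -0.002]
ft_force: [0.2, -0.8, -1.3]
width: 0.0217
```

```bash
python3 -c "
from h import *
rows([(.552,-.019,.064)],0,0)
c=cam('wrist'); cv2.imwrite('pics/l_w.png',c['img'])"
```

```text
{'time': 16.8, 'ee_pos': [0.553, -0.019, 0.145], 'eef_rot': [1.0, 0.001, 0.002, -0.002], 'ft_force': [0.202, -0.799, -1.317], 'width': 0.022, 'joint_positions': [-0.505, 0.251, 0.53, 1.792, -0.143, 1.131, 0.073]}
yaw now 0.1, rz 0.1, tilt fix (tool) [-0.22 -0.27  0.  ]
[-1, 1, 81]
```

View pics/l_w.png

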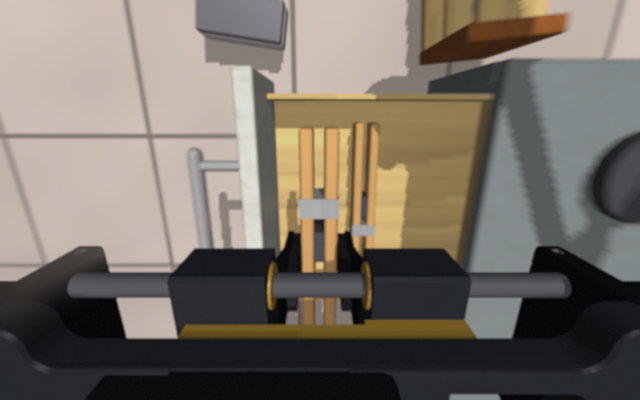

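Wrist view: the held bar at (320,190) is above the free strip between the drawer front and holder 1 at (365,190). Lowering and releasing.

>>> apply_moves:
  increments:
    - {"grip":255,"xyz":[-1,1,30],"rotation":[0,0,0]}
    - {"grip":255,"xyz":[-1,1,60],"rotation":[0,0,0]}
    - {"grip":255,"xyz":[-1,1,80],"rotation":[0,0,0]}
    - {"grip":255,"xyz":[-1,1,80],"rotation":[0,0,0]}

```text
time: 17.35
ee_pos: [0.5482, -0.0197, 0.0605]
eef_rot: [1.0, 0.0, -0.002, -0.001]
ft_force: [0.1, 0.5, -0.7]
width: 0.0214
```

>>> apply_moves:
  increments:
    - {"grip":150,"xyz":[0,0,0],"rotation":[0,0,0]}
    - {"grip":150,"xyz":[0,0,0],"rotation":[0,0,0]}
    - {"grip":150,"xyz":[0,0,0],"rotation":[0,0,0]}
    - {"grip":150,"xyz":[0,0,-50],"rotation":[0,0,0]}
    - {"grip":150,"xyz":[0,0,-110],"rotation":[0,0,0]}

```text
time: 17.98
ee_pos: [0.5478, -0.02, 0.1714]
eef_rot: [1.0, 0.0, -0.003, -0.001]
ft_force: [1.4, 0.4, 0.0]
width: 0.0356
```

```bash
python3 -c "
from h import *
st()
c=cam('wrist'); cv2.imwrite('pics/m_w.png',c['img'])
c=cam('top'); cv2.imwrite('pics/m_t.png',cv2.resize(c['img'][110:260,200:420],None,fx=3.6,fy=3.6))
c=cam('scene'); cv2.imwrite('pics/m_s.png',cv2.resize(c['img'][130:330,170:490],None,fx=2.5,fy=2.5))"
python3 m.py | grep -E 'handle|front'
```

```text
{'time': 17.975, 'ee_pos': [0.548, -0.02, 0.171], 'eef_rot': [1.0, 0.0, -0.003, -0.001], 'ft_force': [1.402, 0.394, 0.042], 'width': 0.036, 'joint_positions': [-0.518, 0.221, 0.542, 1.766, -0.124, 1.193, 0.06]}
top handleL 8 mid [0.4845 0.008  0.0993] med [ 0.4864 -0.0036  0.0996] min [ 0.46  -0.077  0.096] max [0.509 0.093 0.102]
top handleR 119 mid [ 0.6368 -0.2177  0.0969] med [ 0.6204 -0.2232  0.1003] min [ 0.612 -0.298  0.09 ] max [ 0.662 -0.138  0.104]
top frontL 83 mid [ 0.5047 -0.019   0.1113] med [ 0.505  -0.088   0.1099] min [ 0.499 -0.13   0.105] max [0.511 0.092 0.117]
top frontR 220 mid [ 0.6557 -0.2372  0.1115] med [ 0.6578 -0.2447  0.1109] min [ 0.612 -0.35   0.105] max [ 0.7   -0.125  0.118]
frontL [ 0.504 -0.019] [0.0115 0.2224] 0.5 0.115
scene handleL 369 mid [ 0.4849 -0.0085  0.0945] med [ 0.5084 -0.0018  0.0967] min [ 0.456 -0.11   0.085] max [0.514 0.093 0.104]
scene handleR 128 mid [ 0.6243 -0.2453  0.0992] med [ 0.6171 -0.2417  0.1005] min [ 0.608 -0.3    0.095] max [ 0.64  -0.191  0.104]
scene frontL 196 mid [0.5034 0.007  0.1093] med [0.5051 0.0249 0.1093] min [ 0.495 -0.079  0.105] max [0.512 0.093 0.114]
scene frontR 47 mid [ 0.6359 -0.2437  0.1092] med [ 0.6505 -0.228   0.1104] min [ 0.619 -0.348  0.105] max [ 0.653 -0.14   0.113]
frontL [ 0.4977 -0.0178] [0.2215 0.0296] 89.4 0.111
```

View pics/m_w.png

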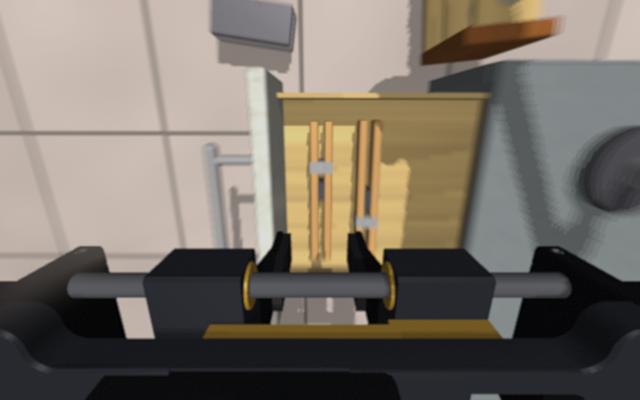

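View pics/m_s.png

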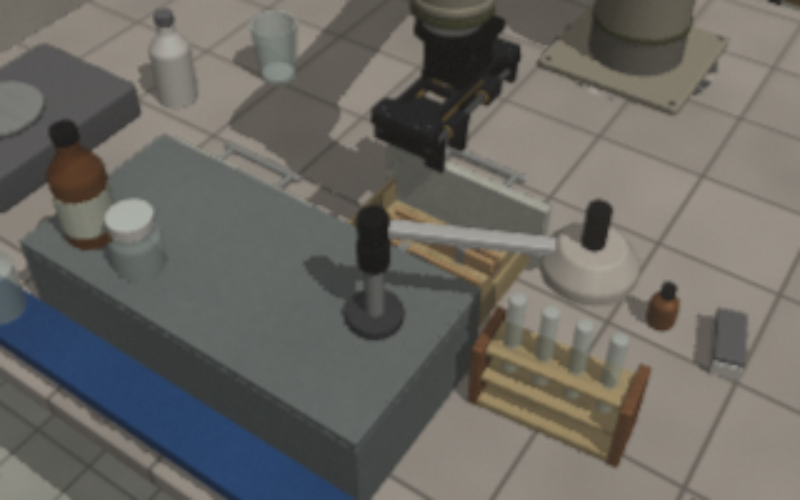

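Both holders lie flat in the left drawer, at (320,190) and (370,185) in the wrist view. Next I'll measure the left handle from the wrist camera.

>>> apply_moves:
  increments:
    - {"grip":150,"xyz":[-40,0,-10],"rotation":[0,0,0]}
    - {"grip":179,"xyz":[-84,0,-10],"rotation":[0,0,0]}
    - {"grip":179,"xyz":[-84,0,-10],"rotation":[0,0,0]}

```text
time: 18.6
ee_pos: [0.4615, -0.0199, 0.1795]
eef_rot: [1.0, 0.0, -0.003, -0.002]
ft_force: [0.5, -0.2, 0.5]
width: 0.0275
```

```bash
cat > hd.py <<'E'
from h import *
import sys
y0,xa,xb=map(float,sys.argv[1:4])
for n in ('wrist','top','scene'):
  c=cam(n); M=cloud(c); cv2.imwrite('pics/hd_%s_%d.png'%(n,r.read_state()['time']*100),c['img'])
  m=(M[...,2]>.09)&(M[...,2]<.108)&(M[...,0]>xa)&(M[...,0]<xb)&(abs(M[...,1]-y0)<.08)
  p=M[m]
  if len(p)>5: print(n,len(p),'x',np.round(np.percentile(p[:,0],[0,10,50,90,100]),4),'y',np.round([p[:,1].min(),p[:,1].max()],4),'z',np.round(np.percentile(p[:,2],[50,95]),4))
E
python3 hd.py -.019 .44 .483; python3 -c "
from h import *
rows([(.464,-.019,.086)],0,0)"; ls pics/hd*
```

```text
wrist 1816 x [0.4557 0.457  0.4623 0.4732 0.4827] y [-0.0777  0.0403] z [0.1003 0.1021]
scene 140 x [0.4569 0.4596 0.4639 0.4707 0.4812] y [-0.0788  0.0381] z [0.1001 0.1034]
{'time': 18.75, 'ee_pos': [0.465, -0.02, 0.18], 'eef_rot': [1.0, 0.0, -0.002, -0.001], 'ft_force': [0.386, -0.08, -0.293], 'width': 0.026, 'joint_positions': [-0.58, -0.003, 0.531, 1.956, -0.001, 1.193, -0.047]}
yaw now 0.1, rz 0.1, tilt fix (tool) [-0.13  0.23  0.  ]
[0, -1, 94] 
pics/hd_scene_1875.png
pics/hd_top_1870.png
pics/hd_wrist_1864.png
```

The bar centre reads x ≈ 0.462, y ≈ -0.019, with its top at z 0.102, which matches the text's 97 mm centre. I'll pinch it there.

>>> apply_moves:
  increments:
    - {"grip":179,"xyz":[-3,-1,40],"rotation":[0,0,0]}
    - {"grip":179,"xyz":[-3,-1,70],"rotation":[0,0,0]}
    - {"grip":179,"xyz":[-3,-1,85],"rotation":[0,0,0]}
    - {"grip":179,"xyz":[-3,-1,93],"rotation":[0,0,0]}
    - {"grip":179,"xyz":[-3,-1,93],"rotation":[0,0,0]}

```text
time: 19.38
ee_pos: [0.4616, -0.0186, 0.0874]
eef_rot: [1.0, 0.0, -0.002, -0.001]
ft_force: [-0.3, -0.9, 0.1]
width: 0.0261
```

>>> apply_moves:
  increments:
    - {"grip":255,"xyz":[0,0,0],"rotation":[0,0,0]}
    - {"grip":255,"xyz":[0,0,0],"rotation":[0,0,0]}
    - {"grip":255,"xyz":[0,0,0],"rotation":[0,0,0]}
    - {"grip":255,"xyz":[0,0,0],"rotation":[0,0,0]}
  squeeze: 20

```text
time: 19.88
ee_pos: [0.4619, -0.0186, 0.0879]
eef_rot: [1.0, 0.0, -0.002, -0.001]
ft_force: [-1.7, -0.3, 5.5]
width: 0.0103
```

```bash
python3 -c "
from h import *
st()"
```

```text
{'time': 19.875, 'ee_pos': [0.462, -0.019, 0.088], 'eef_rot': [1.0, 0.0, -0.002, -0.001], 'ft_force': [-1.713, -0.297, 5.525], 'width': 0.01, 'joint_positions': [-0.564, 0.117, 0.539, 2.064, -0.075, 0.982, 0.015]}
```

>>> apply_moves:
  increments:
    - {"grip":255,"xyz":[15,0,0],"rotation":[0,0,0]}
    - {"grip":255,"xyz":[40,0,0],"rotation":[0,0,0]}
    - {"grip":255,"xyz":[65,0,0],"rotation":[0,0,0]}
    - {"grip":255,"xyz":[90,0,0],"rotation":[0,0,0]}
    - {"grip":255,"xyz":[110,0,0],"rotation":[0,0,0]}

```text
time: 20.5
ee_pos: [0.5734, -0.0188, 0.0879]
eef_rot: [1.0, 0.0, -0.001, -0.001]
ft_force: [-2.0, -1.0, 10.2]
width: 0.0104
```

>>> apply_moves:
  increments:
    - {"grip":255,"xyz":[15,0,0],"rotation":[0,0,0]}
    - {"grip":255,"xyz":[30,0,0],"rotation":[0,0,0]}
    - {"grip":255,"xyz":[40,0,0],"rotation":[0,0,0]}
    - {"grip":255,"xyz":[40,0,0],"rotation":[0,0,0]}

```text
time: 21.0
ee_pos: [0.6143, -0.019, 0.0879]
eef_rot: [1.0, 0.0, -0.001, -0.001]
ft_force: [-0.4, -0.3, 3.4]
width: 0.0102
```

```bash
python3 -c "
from h import *
st()"
```

```text
{'time': 21.0, 'ee_pos': [0.614, -0.019, 0.088], 'eef_rot': [1.0, 0.0, -0.001, -0.001], 'ft_force': [-0.395, -0.287, 3.419], 'width': 0.01, 'joint_positions': [-0.45, 0.461, 0.52, 1.673, -0.256, 1.077, 0.149]}
```

Not at the stop yet. I'll push on in small steps.

>>> apply_moves:
  increments:
    - {"grip":255,"xyz":[4,0,0],"rotation":[0,0,0]}
    - {"grip":255,"xyz":[8,0,0],"rotation":[0,0,0]}
    - {"grip":255,"xyz":[8,0,0],"rotation":[0,0,0]}

```text
time: 21.38
ee_pos: [0.6156, -0.019, 0.0875]
eef_rot: [1.0, 0.0, -0.009, -0.002]
ft_force: [-40.0, 1.0, 33.6]
width: 0.0122
```

>>> apply_moves:
  increments:
    - {"grip":255,"xyz":[4,0,0],"rotation":[0,0,0]}
    - {"grip":255,"xyz":[4,0,0],"rotation":[0,0,0]}

```text
time: 21.62
ee_pos: [0.6144, -0.019, 0.0873]
eef_rot: [1.0, -0.0, -0.015, -0.003]
ft_force: [-30.8, 1.4, 26.3]
width: 0.0101
```

Force rose to 40 N at x 0.615, so the drawer is against its stop. Releasing.

>>> apply_moves:
  increments:
    - {"grip":255,"xyz":[0,0,0],"rotation":[0,1.7,0]}
    - {"grip":215,"xyz":[0,0,0],"rotation":[0,1.7,0]}
    - {"grip":185,"xyz":[0,0,0],"rotation":[0,1.7,0]}
    - {"grip":185,"xyz":[0,0,0],"rotation":[0,1.7,0]}

```text
time: 22.12
ee_pos: [0.6146, -0.019, 0.087]
eef_rot: [1.0, -0.0, -0.0, -0.002]
ft_force: [-0.7, 0.6, -0.8]
width: 0.0223
```

```bash
python3 -c "
from h import *
rows([(.614,-.019,.2)],0,0)"
```

```text
{'time': 22.125, 'ee_pos': [0.615, -0.019, 0.087], 'eef_rot': [1.0, -0.0, -0.0, -0.002], 'ft_force': [-0.739, 0.553, -0.8], 'width': 0.022, 'joint_positions': [-0.447, 0.462, 0.519, 1.674, -0.26, 1.074, 0.152]}
yaw now -0.0, rz -0.0, tilt fix (tool) [-0.28  0.04  0.  ]
[-1, -1, -113]
```

>>> apply_moves:
  increments:
    - {"grip":185,"xyz":[0,0,-50],"rotation":[0,0,0]}
    - {"grip":185,"xyz":[0,0,-105],"rotation":[0,0,0]}
    - {"grip":185,"xyz":[-3,60,-105],"rotation":[0,0,0]}
    - {"grip":185,"xyz":[-3,120,-105],"rotation":[0,0,0]}
    - {"grip":179,"xyz":[-3,180,-105],"rotation":[0,0,0]}

```text
time: 22.75
ee_pos: [0.6117, -0.2011, 0.1913]
eef_rot: [1.0, 0.0, -0.0, -0.002]
ft_force: [1.3, 0.1, -0.2]
width: 0.0253
```

```bash
python3 hd.py -.24 .59 .64;python3 hd.py -.019 .59 .64; python3 -c "
from h import *
st()"; ls -t pics|head -3
```

```text
wrist 1148 x [0.6081 0.6093 0.6142 0.6262 0.6394] y [-0.3059 -0.1874] z [0.1002 0.1019]
scene 136 x [0.6074 0.6121 0.6171 0.6313 0.6394] y [-0.3082 -0.1886] z [0.1005 0.104 ]
wrist 1115 x [0.6085 0.6098 0.6157 0.6322 0.6399] y [-0.0804 -0.0394] z [0.1    0.1021]
top 99 x [0.6098 0.6103 0.6146 0.6293 0.6382] y [-0.0794  0.0366] z [0.0996 0.1064]
scene 59 x [0.6088 0.6134 0.6182 0.6331 0.6395] y [-0.057  0.039] z [0.1002 0.1025]
{'time': 23.05, 'ee_pos': [0.612, -0.198, 0.191], 'eef_rot': [1.0, 0.001, -0.001, -0.003], 'ft_force': [1.168, -0.553, -0.026], 'width': 0.026, 'joint_positions': [-0.207, 0.442, 0.611, 1.489, -0.263, 1.295, 0.433]}
hd_scene_2305.png
hd_top_2300.png
hd_wrist_2295.png
```

Both bars now stand at x ≈ 0.608–0.62, so the left drawer is as shut as the right one. The right handle's centre is at y = -0.247.

>>> apply_moves:
  increments:
    - {"grip":179,"xyz":[0,25,0],"rotation":[0,0,0]}
    - {"grip":179,"xyz":[1,49,0],"rotation":[0,0,0]}
    - {"grip":179,"xyz":[1,49,40],"rotation":[0,0,0]}
    - {"grip":179,"xyz":[1,49,80],"rotation":[0,0,0]}
    - {"grip":179,"xyz":[1,49,95],"rotation":[0,0,0]}

```text
time: 23.68
ee_pos: [0.6125, -0.2442, 0.0931]
eef_rot: [1.0, 0.002, -0.002, -0.004]
ft_force: [0.2, 0.8, 0.6]
width: 0.0258
```

```bash
python3 -c "
from h import *
rows([(.613,-.247,.086)],0,0)"
```

```text
{'time': 23.675, 'ee_pos': [0.612, -0.244, 0.093], 'eef_rot': [1.0, 0.002, -0.002, -0.004], 'ft_force': [0.23, 0.832, 0.553], 'width': 0.026, 'joint_positions': [-0.107, 0.568, 0.582, 1.537, -0.337, 1.144, 0.549]}
yaw now 0.2, rz 0.2, tilt fix (tool) [-0.42  0.24  0.  ]
[1, 3, 7]
```

>>> apply_moves:
  increments:
    - {"grip":179,"xyz":[1,2,6],"rotation":[0,0,0]}
    - {"grip":255,"xyz":[1,2,6],"rotation":[0,0,0]}
    - {"grip":255,"xyz":[1,2,6],"rotation":[0,0,0]}
    - {"grip":255,"xyz":[1,2,6],"rotation":[0,0,0]}
    - {"grip":255,"xyz":[1,2,6],"rotation":[0,0,0]}
  squeeze: 25

```text
time: 24.3
ee_pos: [0.6137, -0.2464, 0.0883]
eef_rot: [1.0, 0.002, -0.002, -0.004]
ft_force: [-3.5, 0.9, 7.5]
width: 0.0101
```

>>> apply_moves:
  increments:
    - {"grip":255,"xyz":[-10,0,0],"rotation":[0,0,0]}
    - {"grip":255,"xyz":[-35,0,0],"rotation":[0,0,0]}
    - {"grip":255,"xyz":[-60,0,0],"rotation":[0,0,0]}
    - {"grip":255,"xyz":[-85,0,0],"rotation":[0,0,0]}
    - {"grip":255,"xyz":[-110,0,0],"rotation":[0,0,0]}

```text
time: 24.92
ee_pos: [0.5027, -0.2462, 0.0884]
eef_rot: [1.0, 0.002, -0.001, -0.004]
ft_force: [1.4, 0.1, -2.1]
width: 0.0099
```

```bash
python3 -c "
from h import *
rows([(.453,-.247,.087)],0,0)"
```

```text
{'time': 24.925, 'ee_pos': [0.503, -0.246, 0.088], 'eef_rot': [1.0, 0.002, -0.001, -0.004], 'ft_force': [1.355, 0.137, -2.061], 'width': 0.01, 'joint_positions': [-0.148, 0.363, 0.63, 1.822, -0.252, 1.042, 0.584]}
yaw now 0.2, rz 0.2, tilt fix (tool) [-0.46  0.16  0.  ]
[-50, 1, 2]
```

>>> apply_moves:
  increments:
    - {"grip":255,"xyz":[-20,0,0],"rotation":[0,0,0]}
    - {"grip":255,"xyz":[-38,0,0],"rotation":[0,0,0]}
    - {"grip":255,"xyz":[-49,0,0],"rotation":[0,0,0]}
    - {"grip":255,"xyz":[-49,0,0],"rotation":[0,0,0]}

```text
time: 25.42
ee_pos: [0.4526, -0.246, 0.0884]
eef_rot: [1.0, 0.002, -0.002, -0.005]
ft_force: [-1.3, 0.9, -3.5]
width: 0.01
```

>>> apply_moves:
  increments:
    - {"grip":215,"xyz":[0,0,0],"rotation":[0,0,0]}
    - {"grip":180,"xyz":[0,0,0],"rotation":[0,0,0]}
    - {"grip":180,"xyz":[0,0,0],"rotation":[0,0,0]}
    - {"grip":180,"xyz":[0,0,-50],"rotation":[0,0,0]}
    - {"grip":120,"xyz":[0,0,-110],"rotation":[0,0,0]}

```text
time: 26.05
ee_pos: [0.4526, -0.2469, 0.1991]
eef_rot: [1.0, 0.002, -0.003, -0.004]
ft_force: [1.6, 0.4, -0.1]
width: 0.03
```

```bash
python3 -c "
from h import *
st()
for n in ('wrist','top','scene'):
  c=cam(n); cv2.imwrite('pics/n_%s.png'%n,c['img'] if n=='wrist' else cv2.resize(c['img'][110:260,200:420] if n=='top' else c['img'][130:330,170:490],None,fx=2.5,fy=2.5))
  M=cloud(c)
  for nm,ya,yb in (('b1',.27,.4),('b2',.09,.19)):
    m=(M[...,2]>.02)&(M[...,2]<.04)&(M[...,0]>.4)&(M[...,0]<.57)&(M[...,1]>ya)&(M[...,1]<yb)
    if m.sum()>30: print(n,nm,m.sum(),cv2.minAreaRect(M[m][:,:2].astype(np.float32)),np.percentile(M[m][:,2],95))
"
```

```text
{'time': 26.05, 'ee_pos': [0.453, -0.247, 0.199], 'eef_rot': [1.0, 0.002, -0.003, -0.004], 'ft_force': [1.627, 0.359, -0.127], 'width': 0.03, 'joint_positions': [-0.217, 0.122, 0.688, 1.815, -0.088, 1.243, 0.499]}
top b1 160 ((0.49442657828330994, 0.32579317688941956), (0.07583370059728622, 0.035516537725925446), 16.092844009399414) 0.03688045385326298
top b2 151 ((0.4864421784877777, 0.1437402367591858), (0.03329282999038696, 0.07606101781129837), 82.98082733154297) 0.03775906637734366
scene b1 290 ((0.4946954846382141, 0.3239392042160034), (0.07804427295923233, 0.03350125253200531), 15.999614715576172) 0.03434384929190331
```

View pics/n_top.png

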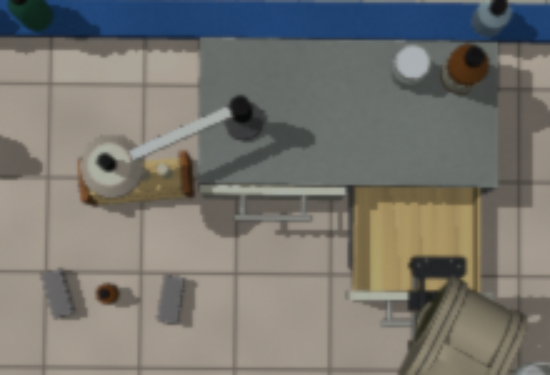

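View pics/n_scene.png

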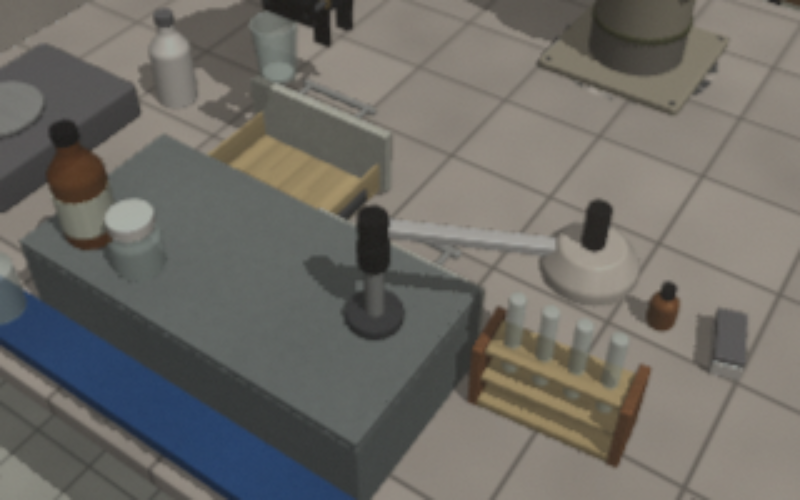

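View pics/n_wrist.png

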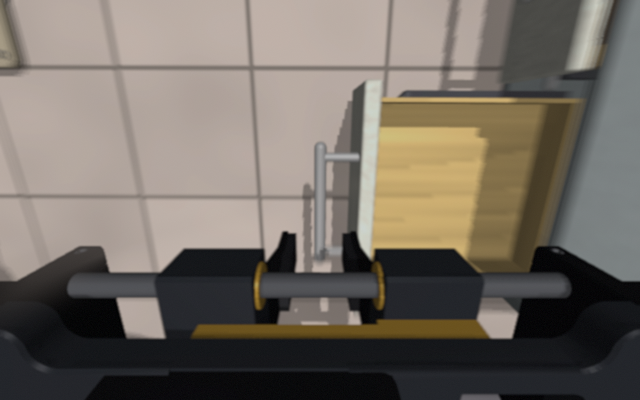

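The right drawer is open, and in the wrist view it is empty, inner area from (380,100) to (580,260). The left drawer is flush. Boxes: b2 at (0.486, 0.144), long axis at -7°; b1 at (0.4945, 0.325), long axis at +16°. Taking b2 first.

>>> apply_moves:
  increments:
    - {"grip":60,"xyz":[0,-30,0],"rotation":[0,0,-10]}
    - {"grip":60,"xyz":[2,-75,0],"rotation":[0,0,-20]}
    - {"grip":60,"xyz":[5,-125,0],"rotation":[0,0,-30]}
    - {"grip":60,"xyz":[8,-175,0],"rotation":[0,0,-40]}
    - {"grip":60,"xyz":[11,-225,0],"rotation":[0,0,-50]}

```text
time: 26.82
ee_pos: [0.4646, -0.0212, 0.2024]
eef_rot: [0.904, 0.427, 0.002, -0.003]
ft_force: [0.7, 0.9, -0.7]
width: 0.066
```

```bash
python3 -c "
from h import *
rows([(.4864,.1437,.18)],0,83)"
```

```text
{'time': 26.825, 'ee_pos': [0.465, -0.021, 0.202], 'eef_rot': [0.904, 0.427, 0.002, -0.003], 'ft_force': [0.706, 0.918, -0.669], 'width': 0.066, 'joint_positions': [-0.474, -0.024, 0.426, 1.925, 0.002, 1.236, 0.832]}
yaw now 50.5, rz -32.5, tilt fix (tool) [-0.23 -0.39  0.  ]
[141, -88, 24]
```

>>> apply_moves:
  increments:
    - {"grip":60,"xyz":[45,-28,0],"rotation":[0,0,-10]}
    - {"grip":60,"xyz":[90,-56,8],"rotation":[0,0,-20]}
    - {"grip":60,"xyz":[130,-81,16],"rotation":[0,0,-30]}
    - {"grip":60,"xyz":[141,-88,24],"rotation":[0,0,-32.5]}
    - {"grip":60,"xyz":[141,-88,24],"rotation":[0,0,-32.5]}

```text
time: 27.45
ee_pos: [0.4857, 0.1436, 0.1783]
eef_rot: [0.749, 0.663, 0.002, -0.003]
ft_force: [1.0, -1.2, -0.3]
width: 0.0666
```

```bash
cat > bx.py <<'E'
from h import *
import sys
ya,yb=map(float,sys.argv[1:3])
c=cam('wrist'); cv2.imwrite('pics/bx_%d.png'%(r.read_state()['time']*100),c['img']); M=cloud(c)
m=(M[...,2]>.02)&(M[...,2]<.04)&(M[...,0]>.4)&(M[...,0]<.58)&(M[...,1]>ya)&(M[...,1]<yb)
rr=cv2.minAreaRect(M[m][:,:2].astype(np.float32)); print(m.sum(),rr,np.percentile(M[m][:,2],95))
a=rr[2] if rr[1][0]<rr[1][1] else rr[2]+90
rows([(*rr[0],.018)],0,a)
E
python3 bx.py .09 .19; ls -t pics|head -1
```

```text
1929 ((0.48413681983947754, 0.1440928876399994), (0.033255189657211304, 0.07518014311790466), 82.3570327758789) 0.03262017606659554
{'time': 27.5, 'ee_pos': [0.486, 0.142, 0.179], 'eef_rot': [0.75, 0.662, 0.002, -0.003], 'ft_force': [0.694, -0.383, -0.388], 'width': 0.066, 'joint_positions': [-0.63, 0.102, 0.277, 1.854, -0.037, 1.188, 1.105]}
yaw now 82.9, rz 0.5, tilt fix (tool) [-0.06 -0.38  0.  ]
[0, -2, 161] 
bx_2750.png
```

>>> apply_moves:
  increments:
    - {"grip":60,"xyz":[2,-2,50],"rotation":[0,0,0]}
    - {"grip":60,"xyz":[2,-2,100],"rotation":[0,0,0]}
    - {"grip":60,"xyz":[2,-2,145],"rotation":[0,0,0]}
    - {"grip":60,"xyz":[2,-2,160],"rotation":[0,0,0]}
    - {"grip":60,"xyz":[2,-2,160],"rotation":[0,0,0]}
  squeeze: 30

```text
time: 28.12
ee_pos: [0.4845, 0.1447, 0.0193]
eef_rot: [0.75, 0.661, 0.002, -0.002]
ft_force: [-0.5, 0.8, 0.1]
width: 0.0665
```

>>> apply_moves:
  increments:
    - {"grip":255,"xyz":[0,0,0],"rotation":[0,0,0]}
    - {"grip":255,"xyz":[0,0,0],"rotation":[0,0,0]}
    - {"grip":255,"xyz":[0,0,0],"rotation":[0,0,0]}
    - {"grip":255,"xyz":[0,0,0],"rotation":[0,0,0]}
    - {"grip":255,"xyz":[0,0,0],"rotation":[0,0,0]}

```text
time: 28.75
ee_pos: [0.4847, 0.1448, 0.0196]
eef_rot: [0.75, 0.661, 0.002, -0.002]
ft_force: [-1.6, -0.3, 5.7]
width: 0.0337
```

>>> apply_moves:
  increments:
    - {"grip":255,"xyz":[0,0,-10],"rotation":[0,0,0]}
    - {"grip":255,"xyz":[0,0,-40],"rotation":[0,0,0]}
    - {"grip":255,"xyz":[0,0,-85],"rotation":[0,0,0]}
    - {"grip":255,"xyz":[0,0,-130],"rotation":[0,0,0]}
    - {"grip":255,"xyz":[0,0,-170],"rotation":[0,0,0]}

```text
time: 29.38
ee_pos: [0.4847, 0.1436, 0.1919]
eef_rot: [0.75, 0.661, 0.002, -0.002]
ft_force: [-0.6, -0.3, -0.9]
width: 0.034
```

```bash
python3 -c "
from h import *
rows([(.5,.05,.19),(.575,-.203,.19)],0,90)"
```

```text
{'time': 29.375, 'ee_pos': [0.485, 0.144, 0.192], 'eef_rot': [0.75, 0.661, 0.002, -0.002], 'ft_force': [-0.56, -0.34, -0.923], 'width': 0.034, 'joint_positions': [-0.64, 0.087, 0.282, 1.841, -0.032, 1.214, 1.096]}
yaw now 82.7, rz -7.3, tilt fix (tool) [-0.02 -0.38  0.  ]
[-91, 27, 1] [-332, 133, 0]
```

>>> apply_moves:
  increments:
    - {"grip":255,"xyz":[-45,15,0],"rotation":[0,0,0]}
    - {"grip":255,"xyz":[-100,35,0],"rotation":[0,0,-4]}
    - {"grip":255,"xyz":[-155,57,0],"rotation":[0,0,-7.3]}
    - {"grip":255,"xyz":[-210,80,0],"rotation":[0,0,-7.3]}
    - {"grip":255,"xyz":[-265,103,0],"rotation":[0,0,-7.3]}

```text
time: 30.0
ee_pos: [0.5536, -0.1339, 0.1908]
eef_rot: [0.707, 0.708, 0.003, -0.002]
ft_force: [1.1, 0.1, -0.9]
width: 0.0337
```

```bash
python3 -c "
from h import *
rows([(.575,-.203,.13),(.575,-.203,.04)],0,90)"
```

```text
{'time': 30.0, 'ee_pos': [0.554, -0.134, 0.191], 'eef_rot': [0.707, 0.708, 0.003, -0.002], 'ft_force': [1.141, 0.137, -0.895], 'width': 0.034, 'joint_positions': [-0.278, 0.249, 0.517, 1.691, -0.137, 1.236, 1.843]}
yaw now 90.1, rz 0.1, tilt fix (tool) [ 0.07 -0.4   0.  ]
[-70, 21, 60] [-70, 21, 150]
```

>>> apply_moves:
  increments:
    - {"grip":255,"xyz":[-40,12,0],"rotation":[0,0,0]}
    - {"grip":255,"xyz":[-70,21,0],"rotation":[0,0.4,0]}
    - {"grip":255,"xyz":[-70,21,30],"rotation":[0,0,0]}
    - {"grip":255,"xyz":[-70,21,60],"rotation":[0,0,0]}
    - {"grip":255,"xyz":[-70,21,60],"rotation":[0,0,0]}

```text
time: 30.62
ee_pos: [0.5733, -0.2029, 0.1287]
eef_rot: [0.707, 0.708, 0.002, -0.004]
ft_force: [-0.7, -0.9, -0.1]
width: 0.034
```

```bash
python3 -c "
from h import *
rows([(.575,-.203,.04)],0,90)
c=cam('wrist'); cv2.imwrite('pics/o_w.png',c['img'])
c=cam('scene'); cv2.imwrite('pics/o_s.png',cv2.resize(c['img'][130:330,170:490],None,fx=2.5,fy=2.5))"
```

```text
{'time': 30.625, 'ee_pos': [0.573, -0.203, 0.129], 'eef_rot': [0.707, 0.708, 0.002, -0.004], 'ft_force': [-0.72, -0.898, -0.114], 'width': 0.034, 'joint_positions': [-0.151, 0.405, 0.531, 1.653, -0.227, 1.15, 2.011]}
yaw now 90.1, rz 0.1, tilt fix (tool) [-0.16 -0.45  0.  ]
[-1, 2, 89]
```

View pics/o_w.png

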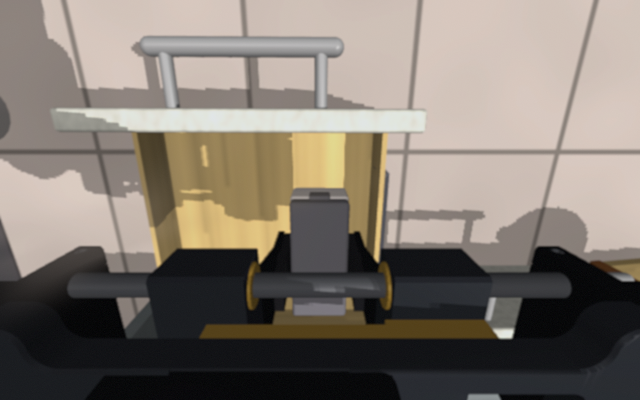

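View pics/o_s.png

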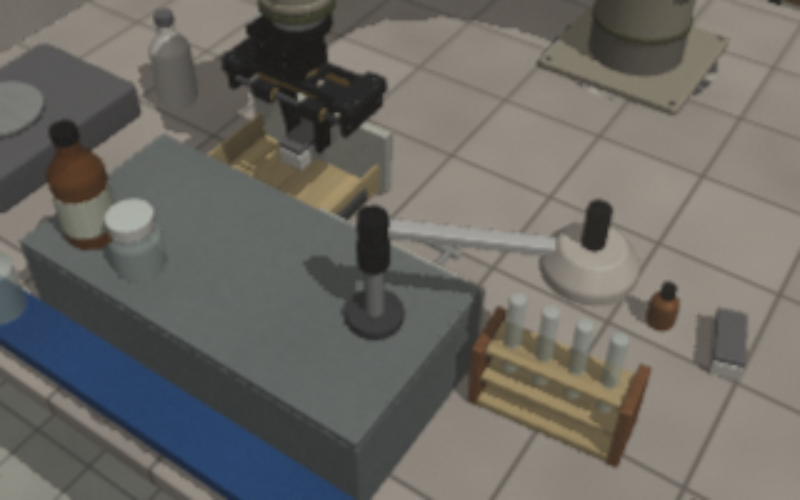

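Wrist view: the box at (320,250) hangs above the drawer, clear of the side wall at (385,190). Lowering.

>>> apply_moves:
  increments:
    - {"grip":255,"xyz":[-1,2,30],"rotation":[0,0,0]}
    - {"grip":255,"xyz":[-1,2,60],"rotation":[0,0,0]}
    - {"grip":255,"xyz":[-1,2,80],"rotation":[0,0,0]}
    - {"grip":255,"xyz":[-1,2,89],"rotation":[0,0,0]}
    - {"grip":255,"xyz":[-1,2,89],"rotation":[0,0,0]}

```text
time: 31.35
ee_pos: [0.5774, -0.2041, 0.0429]
eef_rot: [0.707, 0.708, 0.003, -0.002]
ft_force: [-0.0, -0.3, 0.2]
width: 0.0338
```

>>> apply_moves:
  increments:
    - {"grip":120,"xyz":[0,0,0],"rotation":[0,0,0]}
    - {"grip":120,"xyz":[0,0,0],"rotation":[0,0,0]}
    - {"grip":120,"xyz":[0,0,0],"rotation":[0,0,0]}
    - {"grip":120,"xyz":[0,0,-50],"rotation":[0,0,0]}
    - {"grip":120,"xyz":[0,0,-110],"rotation":[0,0,0]}

```text
time: 31.98
ee_pos: [0.5764, -0.2046, 0.1534]
eef_rot: [0.707, 0.708, 0.002, -0.003]
ft_force: [1.9, 0.5, -0.0]
width: 0.0457
```

```bash
python3 -c "
from h import *
c=cam('wrist'); cv2.imwrite('pics/p_w.png',c['img']);M=cloud(c)
m=(M[...,2]>.04)&(M[...,2]<.06)&(M[...,0]>.5)&(M[...,0]<.65)&(M[...,1]>-.24)&(M[...,1]<-.16)
p=M[m]; print(len(p),p.min(0),p.max(0))
for n in ('top','scene'):
  M=cloud(cam(n)); m=(M[...,2]>.02)&(M[...,2]<.04)&(M[...,0]>.4)&(M[...,0]<.57)&(M[...,1]>.27)&(M[...,1]<.4)
  print(cv2.minAreaRect(M[m][:,:2].astype(np.float32)))
rows([(.52,0,.2),(.4945,.325,.19)],0,106)"
```

```text
2504 [ 0.53981801 -0.2201023   0.04003019] [ 0.6149168  -0.18721596  0.05333853]
((0.49507594108581543, 0.3244932293891907), (0.07514974474906921, 0.033915694802999496), 16.526090621948242)
((0.4944838285446167, 0.3244093954563141), (0.0771554559469223, 0.03356423228979111), 17.459461212158203)
{'time': 32.125, 'ee_pos': [0.579, -0.206, 0.157], 'eef_rot': [0.707, 0.707, 0.005, 0.001], 'ft_force': [-0.166, 0.776, 0.014], 'width': 0.046, 'joint_positions': [-0.157, 0.384, 0.543, 1.618, -0.218, 1.193, 2.005]}
yaw now 90.1, rz -15.9, tilt fix (tool) [ 0.49 -0.31 -0.  ]
[206, -58, -43] [531, -84, -31]
```

View pics/p_w.png

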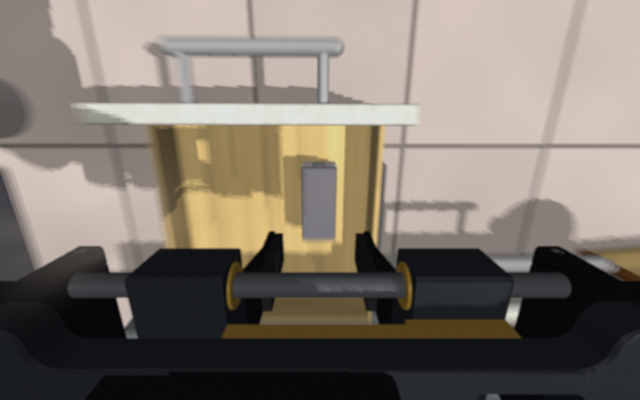

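The first box stands in the drawer (x 0.540–0.615, top 0.053). Now the second.

>>> apply_moves:
  increments:
    - {"grip":60,"xyz":[30,-5,-25],"rotation":[0,0,0]}
    - {"grip":60,"xyz":[80,-20,-43],"rotation":[0,0,0]}
    - {"grip":60,"xyz":[135,-40,-43],"rotation":[0,0,0]}
    - {"grip":60,"xyz":[190,-55,-43],"rotation":[0,0,0]}
    - {"grip":60,"xyz":[245,-65,-43],"rotation":[0,0,0]}

```text
time: 32.75
ee_pos: [0.5122, 0.0408, 0.1997]
eef_rot: [0.707, 0.708, 0.005, 0.001]
ft_force: [1.6, 0.4, -0.3]
width: 0.0667
```

```bash
python3 -c "
from h import *
rows([(.4945,.3245,.18)],0,106.5)"
```

```text
{'time': 32.75, 'ee_pos': [0.512, 0.041, 0.2], 'eef_rot': [0.707, 0.708, 0.005, 0.001], 'ft_force': [1.554, 0.444, -0.338], 'width': 0.067, 'joint_positions': [-0.549, 0.094, 0.41, 1.821, -0.045, 1.225, 1.446]}
yaw now 90.1, rz -16.4, tilt fix (tool) [ 0.45 -0.33  0.  ]
[284, -18, 21]
```

>>> apply_moves:
  increments:
    - {"grip":60,"xyz":[57,-5,0],"rotation":[0,0,0]}
    - {"grip":60,"xyz":[114,-8,0],"rotation":[0,0,0]}
    - {"grip":60,"xyz":[170,-12,5],"rotation":[0,0,-5]}
    - {"grip":60,"xyz":[227,-15,10],"rotation":[0.4,-0.3,-10]}
    - {"grip":60,"xyz":[284,-18,20],"rotation":[0.4,-0.3,-16.4]}

```text
time: 33.38
ee_pos: [0.4935, 0.3267, 0.1805]
eef_rot: [0.597, 0.802, 0.0, 0.001]
ft_force: [1.0, -0.7, -0.5]
width: 0.0665
```

>>> apply_moves:
  increments:
    - {"grip":60,"xyz":[0,0,0],"rotation":[0,0,0]}

```text
time: 33.5
ee_pos: [0.4907, 0.3315, 0.178]
eef_rot: [0.594, 0.805, -0.001, -0.001]
ft_force: [-0.0, 0.0, 0.3]
width: 0.0662
```

```bash
python3 bx.py .27 .4; ls -t pics|head -1
```

```text
1913 ((0.4925660789012909, 0.32528042793273926), (0.07551293820142746, 0.03309227153658867), 17.627552032470703) 0.03262341617755604
{'time': 33.55, 'ee_pos': [0.492, 0.329, 0.178], 'eef_rot': [0.595, 0.803, -0.001, 0.0], 'ft_force': [1.068, -0.957, 0.619], 'width': 0.067, 'joint_positions': [-0.82, 0.292, 0.185, 1.632, -0.056, 1.226, 1.242]}
yaw now 106.9, rz -0.7, tilt fix (tool) [-0.1   0.08  0.  ]
[-3, 0, 160] 
bx_3354.png
```

>>> apply_moves:
  increments:
    - {"grip":60,"xyz":[-3,0,50],"rotation":[0,0,0]}
    - {"grip":60,"xyz":[-3,0,100],"rotation":[0,0,0]}
    - {"grip":60,"xyz":[-3,0,145],"rotation":[0,0,0]}
    - {"grip":60,"xyz":[-3,0,159],"rotation":[0,0,0]}
    - {"grip":60,"xyz":[-3,0,159],"rotation":[0,0,0]}

```text
time: 34.17
ee_pos: [0.4929, 0.3247, 0.0196]
eef_rot: [0.596, 0.803, -0.002, 0.0]
ft_force: [-0.2, 0.7, 2.0]
width: 0.0662
```

>>> apply_moves:
  increments:
    - {"grip":255,"xyz":[0,0,0],"rotation":[0,0,0]}
    - {"grip":255,"xyz":[0,0,0],"rotation":[0,0,0]}
    - {"grip":255,"xyz":[0,0,0],"rotation":[0,0,0]}
    - {"grip":255,"xyz":[0,0,0],"rotation":[0,0,0]}
    - {"grip":255,"xyz":[0,0,0],"rotation":[0,0,0]}

```text
time: 34.8
ee_pos: [0.493, 0.3248, 0.02]
eef_rot: [0.596, 0.803, -0.001, 0.0]
ft_force: [-0.6, -0.9, 4.3]
width: 0.0337
```

>>> apply_moves:
  increments:
    - {"grip":255,"xyz":[0,0,-10],"rotation":[0,0,0]}
    - {"grip":255,"xyz":[0,0,-40],"rotation":[0,0,0]}
    - {"grip":255,"xyz":[0,0,-85],"rotation":[0,0,0]}
    - {"grip":255,"xyz":[0,0,-130],"rotation":[0,0,0]}
    - {"grip":255,"xyz":[0,0,-170],"rotation":[0,0,0]}

```text
time: 35.42
ee_pos: [0.4932, 0.3251, 0.1923]
eef_rot: [0.596, 0.803, -0.001, 0.0]
ft_force: [0.1, 0.3, -0.5]
width: 0.0342
```

```bash
python3 -c "
from h import *
rows([(.5,.05,.19),(.575,-.292,.19)],0,90)"
```

```text
{'time': 35.425, 'ee_pos': [0.493, 0.325, 0.192], 'eef_rot': [0.596, 0.803, -0.001, 0.0], 'ft_force': [0.124, 0.348, -0.49], 'width': 0.034, 'joint_positions': [-0.82, 0.279, 0.192, 1.618, -0.054, 1.251, 1.246]}
yaw now 106.8, rz 16.8, tilt fix (tool) [-0.06  0.08  0.  ]
[-265, -73, 3] [-614, -100, 3]
```

>>> apply_moves:
  increments:
    - {"grip":255,"xyz":[-52,-15,0],"rotation":[0,0,5]}
    - {"grip":255,"xyz":[-105,-30,0],"rotation":[0,0,10]}
    - {"grip":255,"xyz":[-158,-44,0],"rotation":[0,0,16.8]}
    - {"grip":255,"xyz":[-211,-59,0],"rotation":[0,0,16.8]}
    - {"grip":255,"xyz":[-265,-70,0],"rotation":[0,0,16.8]}

```text
time: 36.05
ee_pos: [0.5026, 0.0495, 0.1935]
eef_rot: [0.707, 0.707, -0.0, 0.0]
ft_force: [1.4, 0.5, 0.2]
width: 0.0337
```

```bash
python3 -c "
from h import *
rows([(.575,-.292,.19)],0,90)"
```

```text
{'time': 36.05, 'ee_pos': [0.503, 0.049, 0.193], 'eef_rot': [0.707, 0.707, -0.0, 0.0], 'ft_force': [1.435, 0.461, 0.245], 'width': 0.034, 'joint_positions': [-0.566, 0.086, 0.399, 1.843, -0.034, 1.22, 1.416]}
yaw now 90.0, rz 0.0, tilt fix (tool) [0.   0.06 0.  ]
[-341, 72, 4]
```

>>> apply_moves:
  increments:
    - {"grip":255,"xyz":[-57,12,0],"rotation":[0,0,0]}
    - {"grip":255,"xyz":[-114,25,0],"rotation":[0,0,0]}
    - {"grip":255,"xyz":[-170,37,0],"rotation":[0,0,0]}
    - {"grip":255,"xyz":[-227,49,0],"rotation":[0,0,0]}
    - {"grip":255,"xyz":[-284,61,0],"rotation":[0,0,0]}

```text
time: 36.67
ee_pos: [0.5641, -0.2361, 0.1944]
eef_rot: [0.707, 0.708, 0.0, 0.001]
ft_force: [1.1, -0.1, -0.8]
width: 0.0339
```

>>> apply_moves:
  increments:
    - {"grip":255,"xyz":[-40,8,0],"rotation":[0,0,0]}
    - {"grip":255,"xyz":[-57,11,20],"rotation":[0,0,0]}
    - {"grip":255,"xyz":[-57,11,60],"rotation":[0,0,0]}
    - {"grip":255,"xyz":[-57,11,60],"rotation":[0,0,0]}

```text
time: 37.17
ee_pos: [0.5735, -0.2921, 0.132]
eef_rot: [0.707, 0.708, -0.001, -0.002]
ft_force: [-0.5, -0.8, -0.4]
width: 0.0337
```

```bash
python3 -c "
from h import *
rows([(.575,-.292,.043)],0,90)
c=cam('wrist'); cv2.imwrite('pics/q_w.png',c['img'])"
```

```text
{'time': 37.175, 'ee_pos': [0.574, -0.292, 0.132], 'eef_rot': [0.707, 0.708, -0.001, -0.002], 'ft_force': [-0.529, -0.845, -0.357], 'width': 0.034, 'joint_positions': [-0.041, 0.493, 0.594, 1.551, -0.288, 1.191, 2.179]}
yaw now 90.1, rz 0.1, tilt fix (tool) [-0.24 -0.08 -0.  ]
[0, 2, 89]
```

View pics/q_w.png

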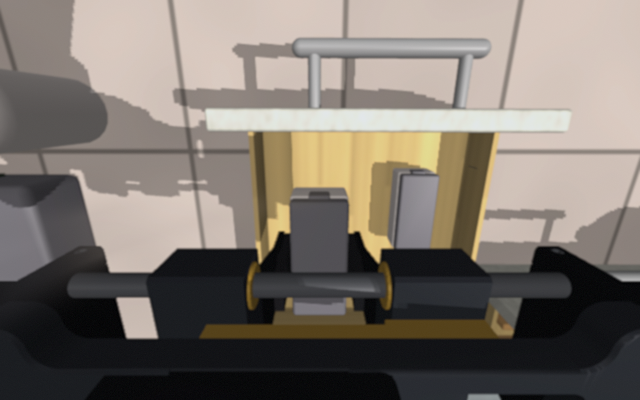

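Wrist view: the held box at (320,250) is clear of the first box at (415,210) and the wall at (262,190). Lowering and releasing.

>>> apply_moves:
  increments:
    - {"grip":255,"xyz":[0,2,30],"rotation":[0,0,0]}
    - {"grip":255,"xyz":[0,2,60],"rotation":[0,0,0]}
    - {"grip":255,"xyz":[0,2,80],"rotation":[0,0,0]}
    - {"grip":255,"xyz":[0,2,89],"rotation":[0,0,0]}
    - {"grip":255,"xyz":[0,2,89],"rotation":[0,0,0]}

```text
time: 37.85
ee_pos: [0.5769, -0.2926, 0.0459]
eef_rot: [0.707, 0.708, -0.0, -0.0]
ft_force: [0.1, -0.2, -0.1]
width: 0.0339
```

>>> apply_moves:
  increments:
    - {"grip":120,"xyz":[0,0,0],"rotation":[0,0,0]}
    - {"grip":120,"xyz":[0,0,0],"rotation":[0,0,0]}
    - {"grip":120,"xyz":[0,0,0],"rotation":[0,0,0]}
    - {"grip":120,"xyz":[0,0,-50],"rotation":[0,0,0]}
    - {"grip":120,"xyz":[0,0,-110],"rotation":[0,0,0]}

```text
time: 38.48
ee_pos: [0.5763, -0.2922, 0.1564]
eef_rot: [0.707, 0.708, -0.001, -0.001]
ft_force: [0.3, -0.2, 0.5]
width: 0.0458
```

```bash
python3 -c "
from h import *
c=cam('wrist'); cv2.imwrite('pics/r_w.png',c['img']);M=cloud(c)
m=(M[...,2]>.04)&(M[...,2]<.06)&(M[...,0]>.51)&(M[...,0]<.64)&(M[...,1]>-.33)&(M[...,1]<-.255)
p=M[m]; print(len(p),p.min(0),p.max(0))
c=cam('top');cv2.imwrite('pics/r_t.png',cv2.resize(c['img'][90:290,100:500],None,fx=2,fy=2))
rows([(.453,-.247,.19)],0,0)"
```

```text
2474 [ 0.5388641  -0.30904579  0.0400291 ] [ 0.61491971 -0.27597588  0.05311236]
{'time': 38.575, 'ee_pos': [0.58, -0.295, 0.163], 'eef_rot': [0.707, 0.707, 0.002, 0.005], 'ft_force': [1.045, -0.252, -0.376], 'width': 0.046, 'joint_positions': [-0.047, 0.47, 0.607, 1.514, -0.278, 1.235, 2.17]}
yaw now 90.1, rz -89.9, tilt fix (tool) [0.52 0.22 0.  ]
[48, -126, -28]
```

View pics/r_w.png

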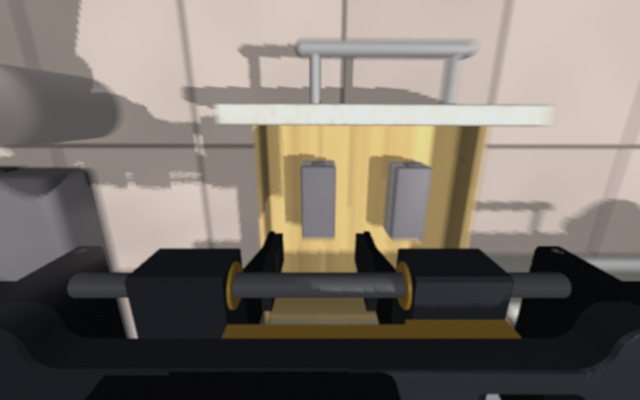

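View pics/r_t.png

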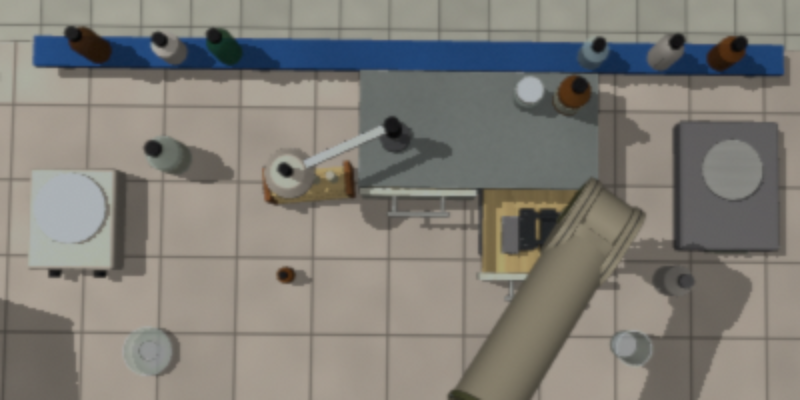

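Both boxes stand in the drawer, and the bench is clear except for the dropper. I'll close this drawer by pushing its bar with the shut fingers.

>>> apply_moves:
  increments:
    - {"grip":200,"xyz":[0,-20,-30],"rotation":[0.5,0.2,0]}
    - {"grip":255,"xyz":[-15,-70,-30],"rotation":[0.5,0.2,0]}
    - {"grip":255,"xyz":[-30,-120,-30],"rotation":[0.5,0.2,0]}
    - {"grip":255,"xyz":[48,-165,-30],"rotation":[0.5,0.2,0]}
    - {"grip":255,"xyz":[48,-165,-30],"rotation":[0.5,0.2,0]}

```text
time: 39.2
ee_pos: [0.4128, -0.2452, 0.1912]
eef_rot: [0.707, 0.707, 0.001, -0.0]
ft_force: [1.0, -0.2, -0.6]
width: 0.005
```

```bash
python3 hd.py -.247 .43 .475;python3 -c "
from h import *
rows([(.42,-.247,.087)],0,90)"
```

```text
wrist 1019 x [0.4474 0.4482 0.4511 0.4558 0.4582] y [-0.3076 -0.1882] z [0.1004 0.102 ]
top 68 x [0.4497 0.4501 0.4543 0.4691 0.4738] y [-0.2969 -0.1884] z [0.1015 0.107 ]
scene 113 x [0.4484 0.4517 0.4565 0.4669 0.4732] y [-0.3064 -0.1894] z [0.0999 0.1038]
{'time': 39.35, 'ee_pos': [0.414, -0.246, 0.192], 'eef_rot': [0.706, 0.708, 0.001, 0.0], 'ft_force': [0.162, -0.209, 0.187], 'width': 0.001, 'joint_positions': [-0.185, 0.021, 0.644, 1.911, -0.015, 1.212, 2.037]}
yaw now 90.2, rz 0.2, tilt fix (tool) [ 0.12 -0.04  0.  ]
[-1, 5, 105]
```

>>> apply_moves:
  increments:
    - {"grip":255,"xyz":[-1,0,40],"rotation":[0,0,0]}
    - {"grip":255,"xyz":[-1,0,85],"rotation":[0,0,0]}
    - {"grip":255,"xyz":[-1,0,106],"rotation":[0,0,0]}
    - {"grip":255,"xyz":[-1,15,106],"rotation":[0,0,0]}
    - {"grip":255,"xyz":[-1,35,106],"rotation":[0,0,0]}

```text
time: 39.98
ee_pos: [0.4507, -0.2476, 0.0866]
eef_rot: [0.706, 0.708, 0.001, 0.001]
ft_force: [-2.2, -0.8, -2.6]
width: 0.0005
```

>>> apply_moves:
  increments:
    - {"grip":255,"xyz":[0,20,0],"rotation":[0,0,0]}
    - {"grip":255,"xyz":[0,40,0],"rotation":[0,0,0]}
    - {"grip":255,"xyz":[0,60,0],"rotation":[0,0,0]}
    - {"grip":255,"xyz":[0,80,0],"rotation":[0,0,0]}
    - {"grip":255,"xyz":[0,100,0],"rotation":[0,0,0]}

```text
time: 40.6
ee_pos: [0.5525, -0.2481, 0.0876]
eef_rot: [0.706, 0.708, 0.001, 0.001]
ft_force: [-3.4, -1.7, -1.3]
width: 0.0006
```

```bash
python3 -c "
from h import *
rows([(.598,-.247,.087)],0,90)
c=cam('wrist'); cv2.imwrite('pics/s_w.png',c['img'])"; python3 hd.py -.247 .47 .62
```

```text
{'time': 40.6, 'ee_pos': [0.553, -0.248, 0.088], 'eef_rot': [0.706, 0.708, 0.001, 0.001], 'ft_force': [-3.406, -1.748, -1.262], 'width': 0.001, 'joint_positions': [-0.117, 0.453, 0.588, 1.705, -0.281, 1.066, 2.133]}
yaw now 90.1, rz 0.1, tilt fix (tool) [0.12 0.04 0.  ]
[1, 45, 1] 
wrist 538 x [0.5437 0.5443 0.5458 0.5494 0.6115] y [-0.2559 -0.1672] z [0.099  0.1071]
top 47 x [0.5729 0.5733 0.612  0.6162 0.6196] y [-0.3267 -0.173 ] z [0.1003 0.1069]
scene 174 x [0.5385 0.5614 0.5778 0.592  0.6194] y [-0.3109 -0.1907] z [0.1002 0.106 ]
```

View pics/s_w.png

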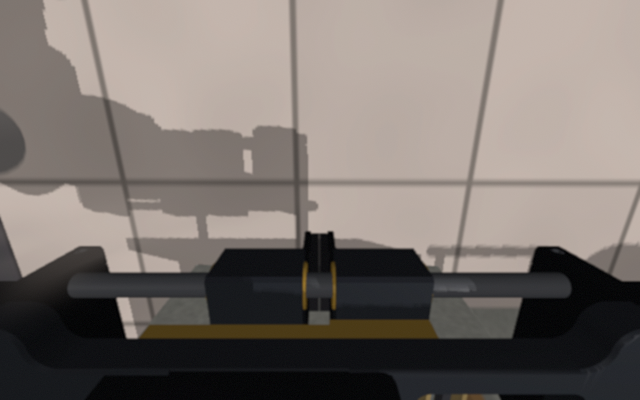

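>>> apply_moves:
  increments:
    - {"grip":255,"xyz":[0,15,0],"rotation":[0,0,0]}
    - {"grip":255,"xyz":[0,28,0],"rotation":[0,0,0]}
    - {"grip":255,"xyz":[0,38,0],"rotation":[0,0,0]}
    - {"grip":255,"xyz":[0,42,0],"rotation":[0,0,0]}
    - {"grip":255,"xyz":[0,42,0],"rotation":[0,0,0]}

```text
time: 41.42
ee_pos: [0.5938, -0.2475, 0.0874]
eef_rot: [0.706, 0.708, 0.001, 0.001]
ft_force: [0.1, -0.5, -0.7]
width: 0.0002
```

>>> apply_moves:
  increments:
    - {"grip":255,"xyz":[0,3,0],"rotation":[0,0,0]}
    - {"grip":255,"xyz":[0,6,0],"rotation":[0,0,0]}
    - {"grip":255,"xyz":[0,6,0],"rotation":[0,0,0]}

```text
time: 41.8
ee_pos: [0.5976, -0.2476, 0.0872]
eef_rot: [0.707, 0.708, -0.0, -0.001]
ft_force: [-10.9, 1.9, 7.4]
width: 0.0007
```

>>> apply_moves:
  increments:
    - {"grip":255,"xyz":[0,5,0],"rotation":[0,0,0]}
    - {"grip":255,"xyz":[0,7,0],"rotation":[0,0,0]}
    - {"grip":255,"xyz":[0,7,0],"rotation":[0,0,0]}

```text
time: 42.18
ee_pos: [0.5981, -0.2477, 0.087]
eef_rot: [0.707, 0.707, -0.003, -0.007]
ft_force: [-33.7, 9.1, 24.5]
width: 0.0002
```

The drawer is at its stop (34 N, no further travel). Backing off, lifting clear and checking.

>>> apply_moves:
  increments:
    - {"grip":255,"xyz":[0,-8,0],"rotation":[0,0,0]}
    - {"grip":255,"xyz":[0,-35,0],"rotation":[0,0,0]}
    - {"grip":255,"xyz":[0,-80,0],"rotation":[0,0,0]}
    - {"grip":255,"xyz":[0,-110,-50],"rotation":[0,0,0]}
    - {"grip":255,"xyz":[0,-150,-110],"rotation":[0,0,0]}

```text
time: 42.8
ee_pos: [0.454, -0.2478, 0.1921]
eef_rot: [0.707, 0.707, -0.003, -0.007]
ft_force: [0.4, 0.5, 1.6]
width: 0.0004
```

```bash
python3 hd.py -.247 .59 .64;python3 hd.py -.019 .59 .64; python3 -c "
from h import *
st()
for n in ('top','scene'):
  c=cam(n); M=cloud(c); cv2.imwrite('pics/t_%s.png'%n,cv2.resize(c['img'][90:290,100:500],None,fx=2,fy=2) if n=='top' else c['img'])
  m=(M[...,2]>.285)&(M[...,2]<.33)&(abs(M[...,0]-.674)<.05)&(abs(M[...,1]-.206)<.05)
  p=M[m];print(n,len(p),(p.min(0)+p.max(0))/2)
  m=(M[...,2]>.225)&(M[...,2]<.275)&(np.hypot(M[...,0]-.674,M[...,1]-.206)<.06)
  print('head',cv2.minEnclosingCircle(M[m][:,:2].astype(np.float32)))
"
```

```text
top 101 x [0.6117 0.6122 0.6165 0.6282 0.6399] y [-0.304  -0.1874] z [0.0999 0.1055]
scene 137 x [0.6088 0.6119 0.6168 0.6293 0.6387] y [-0.3071 -0.1888] z [0.1005 0.1036]
wrist 307 x [0.6074 0.6086 0.6097 0.6115 0.6148] y [-0.0818 -0.0302] z [0.0979 0.1008]
top 101 x [0.6098 0.6104 0.6147 0.6291 0.6379] y [-0.0794  0.0368] z [0.1003 0.1064]
scene 59 x [0.6085 0.6117 0.6179 0.6327 0.6395] y [-0.0561  0.0382] z [0.0999 0.1031]
{'time': 43.1, 'ee_pos': [0.455, -0.247, 0.19], 'eef_rot': [0.707, 0.707, -0.003, -0.007], 'ft_force': [0.836, 0.474, -0.932], 'width': 0.0, 'joint_positions': [-0.2, 0.144, 0.67, 1.814, -0.093, 1.232, 2.068]}
top 40 [0.67647211 0.20692087 0.30051993]
head ((0.6799573302268982, 0.19926787912845612), 0.05114106461405754)
scene 135 [0.67577416 0.20629731 0.29885168]
head ((0.6768985390663147, 0.19851696491241455), 0.051857590675354004)
```

View pics/t_top.png

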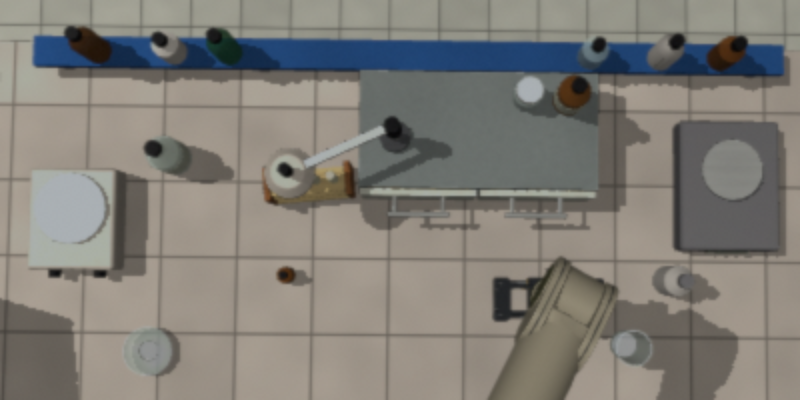

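View pics/t_scene.png

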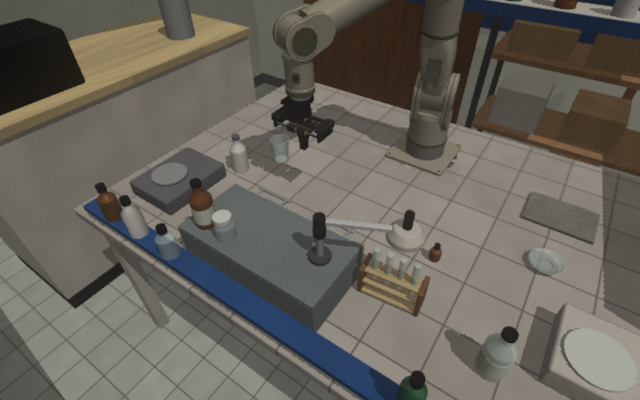

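Both drawers are shut: the handle bars are at the same x as the right bar had when shut at the start. The bottles are standing, the lamp is over the rack and the arm is clear. Handing in.

```bash
python3 -c "
from h import *
print(r.close_job())"
```

```text
the job is handed in; nothing more can be done
None
```

The job is done in the order asked and handed in at about 43 s of the 210 s allowed. I swung the lamp off the drawers, put both wooden holders flat in the left drawer and pushed it home. Then I pulled out the right drawer, put both slide boxes in it and pushed that home. Only two holders and two boxes were there.

My last checks before handing in:
- **Lamp:** its knob is at (0.676, 0.2065) and the rack's middle is at (0.6775, 0.1965), so the head sits about 10 mm past centre. The arm is 200 mm long and I measured 190 mm from hinge to rack, so it cannot come closer. The swing force stayed under 4 N and nothing touched the glass.
- **Drawers:** both handle bars stand at x about 0.608–0.62 m, the same as the right drawer when it was shut at the start. Both came up firmly against their stops: the wrist read 40 N along the push on the left (about 52 N in all) and 34 N on the right (about 43 N in all). I applied those forces with the fingers, not the gripper body.
- **Disagreement:** the top camera reads the right bar about 2 mm further in than the left, and the scene camera about 1 mm further out at most. That is within the calibration error.
- **Surroundings:** the dropper and wash bottle are still standing, nothing is left on the bench to put away, and the arm is clear of everything.

I saw no grip slip, and nothing was knocked aside during the run.

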